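Chock the pipe and clear the stop

ROBOT

A 6-joint arm with a two-finger parallel gripper is mounted at the origin on the work surface. World frame = base frame: x ahead of the robot, y to its left, z up, the work surface at z = 0. Lengths are in m, angles in rad, forces in N, time in s.
With the tool pointing down it reaches from about 0.375 to 0.975 m from the base axis. Payload 3.8 kg.
Tool frame: the origin (TCP) lies midway between the tips of the shut fingers; the grasp point (between the pads) lies 19 mm behind it (robot.hold_point_z is the distance from the TCP to the grasp point, in m); z points along the fingers, x is the direction in which the jaws open and shut, and the axes are right-handed (so a half turn about z gives the same grasp; the last joint's range is limited). The gripper opens to 88 mm and grips with 3 to 60 N. Pads are 18 mm wide; open, the fingers measure 123 mm over their backs; the gripper's body (75 mm by 187 mm) begins 45 mm behind the grasp point.
Start: joints at [1.112, 0.264, 1.604, -0, 1.274, -0.037], TCP at [0.276, 0.616, 0.239] pointing down, gripper open.
Joint ranges: [-2.63, 2.63], [-0.94, 2.18], [0.31, 2.57], [-1.31, 4.45], [0, 2.66], [-2.55, 2.55]. Speed limits (rad/s): [2.57, 2.57, 3.14, 3.14, 3.14, 3.14].

INTERFACE

Orientations are given as [roll, pitch, yaw] about the fixed x, y, z axes, in that order (R = Rz(yaw) Ry(pitch) Rx(roll)).
In Python, from plant import readout, grab_frame, job, robot gives the robot as it stands.
- The arm moves only by the tool carry_out, never from a script. Its argument "rows" is a list of rows, each an object with "hand": the finger opening in m, from 0 to 0.0881; "dp": the shift along the tool's x, y, z in m, a list of three; "roll": the turn about the tool's z in degrees. In form: [{"hand": hand, "dp": [x, y, z], "roll": roll}, ...]. A call has 1 to 8 rows; each row shifts and turns the pose as measured when the row begins, along the tool's axes as they then stand; what a row does not reach is not made up. A row lasts 1/12 s, in which the tool goes at most 41.7 mm and 7.16 degrees, less where a joint would pass 70% of its speed; a pose out of reach is approached as far as the arm can. A call with a gripper value outside its range is refused whole. The fingers move at their own pace and stop on an object; "newtons" is the grip in N (left out, the last holds). Time passes only in rows, so rows that do not move let the fingers close. It gives the time, the measured TCP pose, the force and the opening at its end, in the units of the state.
- readout.state(): the state, without advancing time (a new reading comes with each control period).
- grab_frame(name): name is "scene" or "top" or "wrist"; returns a dict with "frame" (480x640x3 uint8, red, green, blue), "fx", "fy", "cx", "cy" (pixels), "extrinsics" (4x4, takes a point from world to camera coordinates). Camera axes: x right, y up, looking along -z (the intrinsics and any distortion apply to the point x, -y, -z); pixel columns grow to the right and rows downward; lengths in m; the calibration is good to about 2 mm. The wrist camera is an equidistant fisheye: a pixel r from the principal point sees the ray r / f radians off the axis. A picture is of the moment at which its call begins. There is no depth.
- job.finish_job(): hands the job in, once; it reports no verdict.
The state is a dict: "time_s": time; "q": joint angles; "joint_vel": joint speeds; "tau": joint torques, N m; "tcp_pos": TCP position; "tcp_rot": TCP orientation; "ft_force": force on the tool from outside, world axes, zero at the start; "moment": the same for the moment, N m; "grip_width": finger opening in m.
Only numpy, scipy, OpenCV 4.12 (cv2) and the standard library are available. Lean on these libraries where they do the work, as an engineer would, in place of code of your own. Each camera call takes 0.05 s, during which the arm holds its last target.

TASK

The pipe on the sloping rest is held only by the sliding stop post on its low side. Push the big wedge chock with the upright grip under the pipe's low side until the pipe has moved up home against the back fence and is pressed firmly there, about 10 N beyond the push that was needed to move it (fresh paint: never more than 25 N on the fence). Let go of the chock, then slide the stop fully open, so that the chock alone keeps the pipe against the fence; leave everything else alone.

Things in the scene. Friction and masses are not known exactly. Their poses are not given: they have to be found in the camera images.
- rest: Sloping pipe rest, fixed: plywood deck tilted 7 degrees. Origin on the bench under the deck's centre; own z vertical, x level towards the HIGH end, y along the pipe. Deck top at own height 0.030 + 0.1228*(x + 0.13) m for x -0.13 (low edge) to 0.13, y within 0.125 m. The chock goes in on the low side, tip up the deck. The stop's level track runs on from x = -0.012 on the +y side out to y = 0.245.
- fence: White back fence, a fixed upright plate across the high end of the deck, 230 mm long, its top about 75 mm above the deck; bolted in a slightly different place each time. Axes as the rest's; origin at bench level on its upright face towards the pipe, half-way along. A pipe that touches it has its axis at x = -0.044 in this frame.
- pipe_center (a point): White painted steel pipe, diameter 88 mm, length 200 mm, about 0.85 kg, lying across the deck. Point: middle of its axis; own y along the axis (x and z turn as it rolls). At the start it leans on the stop, 6 to 14 mm short of the fence. It may drag instead of roll, so pushing it up takes up to about 10 N before it meets the fence.
- chock_grip (a point): Big black rubber chock, 95 long, 60 wide, about 0.5 kg: 41 mm wedge rising to 36 mm, 8 mm flat top, then a 46 mm block 22 mm high with an upright grip 24 (x) by 30 (y), top 60 mm above the underside. Point: in the grip, 44 mm above the underside; own x to the thin tip, 62 mm ahead. Balances here. Stands beside the rest. Flat on the deck, it meets the pipe with this point 79 mm (level) from the pipe axis.
- stop (a joint): Stop post: steel, 18 mm (x) by 20 mm (y), 122 mm tall over the deck, sliding along the rest's +y: 0 = in front of the pipe's +y end, 0.07 m = fully open, past the pipe's end. About 2 N of friction; it stays where it is left.
- stop_grip (a point): On the stop post's centre line, 17 mm below its top and 105 mm above the deck, clear above the pipe's top (88 mm above the deck). Its axes are those of the rest.
- slim_wedge_center (a point): Bystander: small low black wedge, 66 x 36 mm, 22 mm high; point 7 mm above its underside. Too low for this pipe.
- packer_center (a point): Bystander: wooden packing block 75 x 50 x 40 mm; point at its centre.
- gasket_ring_center (a point): Bystander: flat black rubber ring, 100 mm across, 12 mm high; point at its centre.
- paste_tin_center (a point): Bystander: grey tin, 72 mm across, 95 mm high; point at its centre.
- wrench_grip (a point): Bystander: steel spanner, 200 mm long, lying flat; point in its handle.
- bolt0_center (a point): Bystander: hex bolt 55 mm high standing on its 28 mm head; point half-way up.
- bolt1_center (a point): Bystander: a second such bolt, same size; point half-way up.

How it is judged:
On the way, in this order (a step that is already met when the one before it is completed fails the run):
1. the chock presses the pipe firmly home against the back fence (at least 3 N on the fence, with the fingers off the pipe) (contact force between pipe and fence above 3 N and contact force between chock and pipe above 3 N and contact force between the fingers and pipe below 0.5 N and value of joint stop below 0.01 m), for 0.3 s.
2. the chock is let go and the stop is slid fully open (value of joint stop above 0.06 m and contact force between the fingers and chock below 0.1 N), for 0.2 s.
At the end, for the whole second after the job is handed in: The stop is fully open (over 60 mm), the pipe lies still within 3 mm of the back fence along it (within 3 degrees), and the chock stands still on the deck, touching the pipe on its low side (value of joint stop above 0.06 m and x of pipe_center in the frame of fence above -0.047 m and angle between the y axis of pipe_center and the y axis of fence, either way round below 0.05 rad and contact force between chock and pipe above 0.1 N and angle between chock_grip's own z axis and vertical below 0.22 rad and linear speed of each of pipe, chock below 0.01 m/s).
It fails at once if the pipe is pressed against the fence with more than 25 N (contact force between pipe and fence above 25 N).
It fails at once if a bystander (slim wedge, packing block, ring, tin, spanner or bolt) is moved by more than 30 mm (distance of any of slim_wedge_center, packer_center, gasket_ring_center, paste_tin_center, wrench_grip, bolt0_center, bolt1_center from where it was at the start of the episode above 0.03 m).
It also fails if it takes over 72 s, if anything falls off the work surface, if the arm or the gripper's body presses on something with over 40 N, if the wrist force passes 120 N, or if a joint passes its speed limit or range.

## Working session

There is one attempt and no reset: what is moved stays moved. The work goes in short steps, Python scripts to look and compute and a tool call to move; the robot and the scene stay as the last step left them, time stands still between calls to the robot, and variables do not carry over. Pictures are saved under pics/ and viewed, and the job is handed in when it is done.

Besides the shell and the picture viewer there is one more tool, called as a command line: name --argument value ..., lists and objects as JSON in quotes. carry_out: Moves the arm, as the interface text tells. Its arguments: {"type":"object","properties":{"rows":{"type":"array"},"newtons":{"type":"number"}},"required":["rows"]}

```bash
ls; mkdir -p pics; python3 - <<'E'
from plant import readout, grab_frame, job, robot
import cv2,numpy as np
print(readout.state()); print(robot, [a for a in dir(robot) if a[0]!='_'])
for n in ("scene","top","wrist"):
    f=grab_frame(n); cv2.imwrite(f"pics/{n}0.png",f["frame"][:,:,::-1]); print(n,f["fx"],f["fy"],f["cx"],f["cy"]); print(np.round(f["extrinsics"],4)); print([k for k in f])
E
```

```text
pics
{'time_s': 0.0, 'q': array([ 1.11209587e+00,  2.64742392e-01,  1.60528926e+00,  6.54131049e-06,
        1.27368670e+00, -3.69090936e-02]), 'joint_vel': array([-1.44801822e-03, -7.34169065e-06,  1.90888859e-04, -2.71897166e-03,
        4.60732377e-04, -2.30798299e-04]), 'tau': array([-2.42700757e-03, -5.02107382e+01, -3.56873810e+01,  7.24879280e-02,
        2.94169667e-02, -2.04349258e-04]), 'tcp_pos': array([0.27605197, 0.61524058, 0.237441  ]), 'tcp_rot': array([-3.14150797e+00,  2.12401456e-03,  1.14900313e+00]), 'ft_force': array([ 0.22936993, -0.71621042,  0.5455134 ]), 'moment': array([ 0.03951438, -0.06051521, -0.0016989 ]), 'grip_width': 0.08828063209015667}
<Robot object at 0x7fe242dffa10> ['PlanningError', 'hold_point_z']
scene 537.0377196908274 537.0377196908274 313.84319849911196 248.60797375337512
[[ 0.0744  0.9971 -0.0128 -0.0646]
 [-0.6191  0.0563  0.7833  0.2317]
 [ 0.7817 -0.0503  0.6216 -1.484 ]
 [ 0.      0.      0.      1.    ]]
['frame', 'fx', 'fy', 'cx', 'cy', 'extrinsics']
top 439.5244097304489 439.5244097304489 318.46806138928827 242.1751877624592
[[ 0.0178 -0.9996 -0.0225  0.0171]
 [ 0.9982  0.0165  0.0573 -0.4972]
 [-0.0569 -0.0234  0.9981 -1.0549]
 [ 0.      0.      0.      1.    ]]
['frame', 'fx', 'fy', 'cx', 'cy', 'extrinsics']
wrist 371.64829954431775 371.64829954431775 317.4285088556967 240.75339373710946
[[ 4.087e-01  9.127e-01 -7.000e-04 -6.736e-01]
 [-8.649e-01  3.871e-01 -3.194e-01  4.370e-02]
 [-2.912e-01  1.311e-01  9.476e-01 -3.903e-01]
 [ 0.000e+00  0.000e+00  0.000e+00  1.000e+00]]
['frame', 'fx', 'fy', 'cx', 'cy', 'extrinsics']
```

View pics/scene0.png

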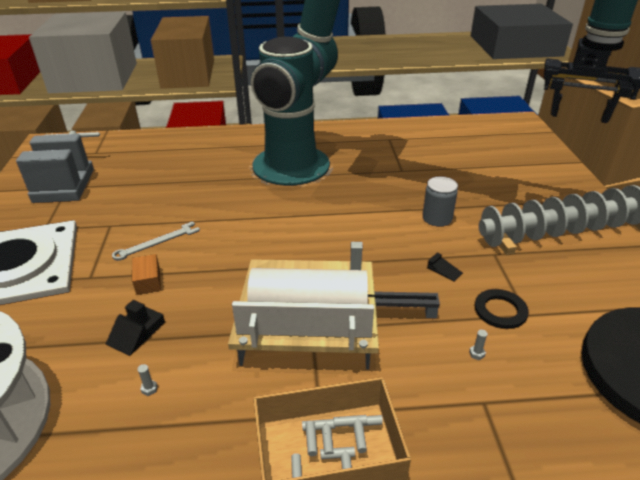

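View pics/top0.png

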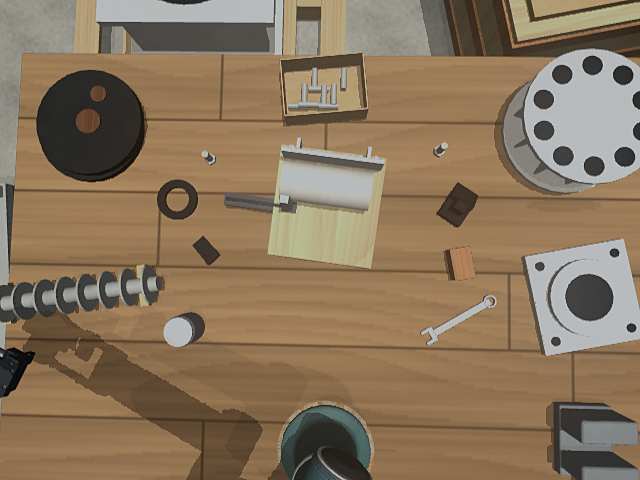

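View pics/wrist0.png

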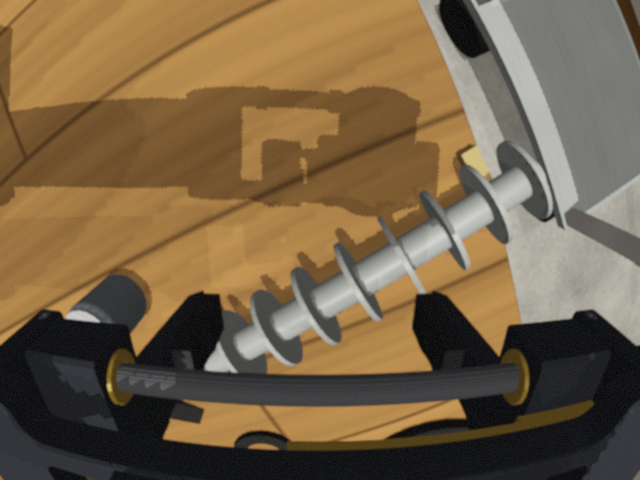

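The overview shows the rest at top-view (328,208), low edge (268,254)–(372,268), facing the robot. The stop is at (287,200) and the fence at (333,160). The chock stands on the right at (457,204) with bolt1 at (440,150) and the packer at (460,263).

```bash
cat > h.py <<'E'
from plant import readout, grab_frame, job, robot
import cv2,numpy as np
from scipy.spatial.transform import Rotation as R
def ray(f,u,v):
    E=f["extrinsics"]; d=np.array([(u-f["cx"])/f["fx"],-(v-f["cy"])/f["fy"],-1.])
    return -E[:3,:3].T@E[:3,3], E[:3,:3].T@d
def onz(f,u,v,z):
    o,d=ray(f,u,v); return o+d*(z-o[2])/d[2]
def tri(f1,p1,f2,p2):
    A=np.zeros((3,3));b=np.zeros(3);
    for f,p in((f1,p1),(f2,p2)):
        o,d=ray(f,*p); d/=np.linalg.norm(d); M=np.eye(3)-np.outer(d,d); A+=M;b+=M@o
    return np.linalg.solve(A,b)
def proj(f,P):
    E=f["extrinsics"]; c=E[:3,:3]@np.asarray(P)+E[:3,3]
    return np.array([f["cx"]+f["fx"]*c[0]/-c[2], f["cy"]-f["fy"]*c[1]/-c[2]])
def crop(f,name,x0,y0,w,h,s):
    im=f["frame"][y0:y0+h,x0:x0+w,::-1]; cv2.imwrite(f"pics/{name}.png",cv2.resize(im,None,fx=s,fy=s,interpolation=cv2.INTER_CUBIC))
E
python3 - <<'E'
from h import *
t=grab_frame("top"); s=grab_frame("scene")
crop(t,"t_rest",220,130,180,150,4); crop(t,"t_ch",420,130,80,160,4) ; crop(s,"s_rest",220,230,230,150,3.4); crop(s,"s_ch",90,230,120,180,3.3)
for n,p,z in(("lowL",(268,254),.03),("lowR",(372,268),.03),("chock",(457,204),0.03)): print(n,onz(t,*p,z))
E
```

```text
lowL [0.46557132 0.14591373 0.03      ]
lowR [ 0.4364747  -0.10339028  0.03      ]
chock [ 0.59294209 -0.30455194  0.03      ]
```

View pics/t_rest.png

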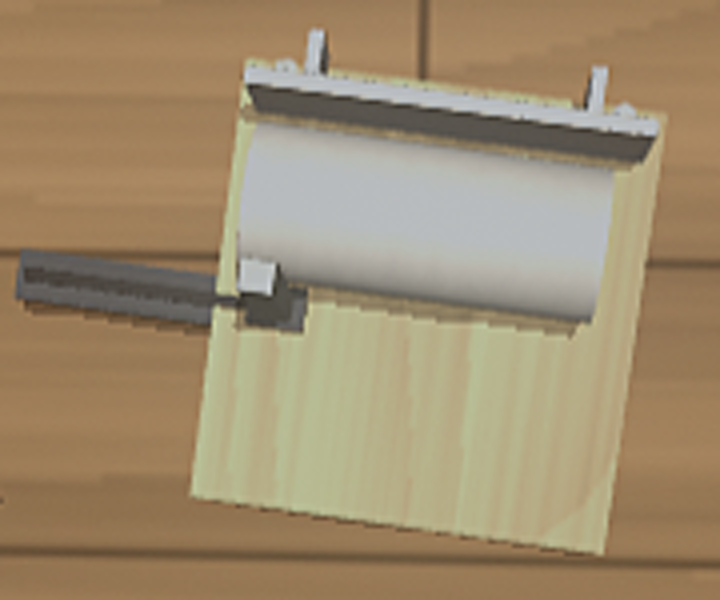

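View pics/t_ch.png

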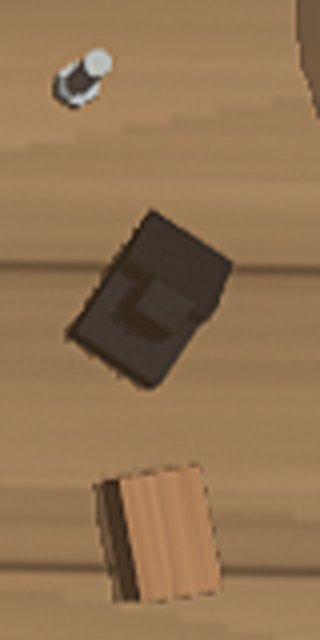

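View pics/s_rest.png

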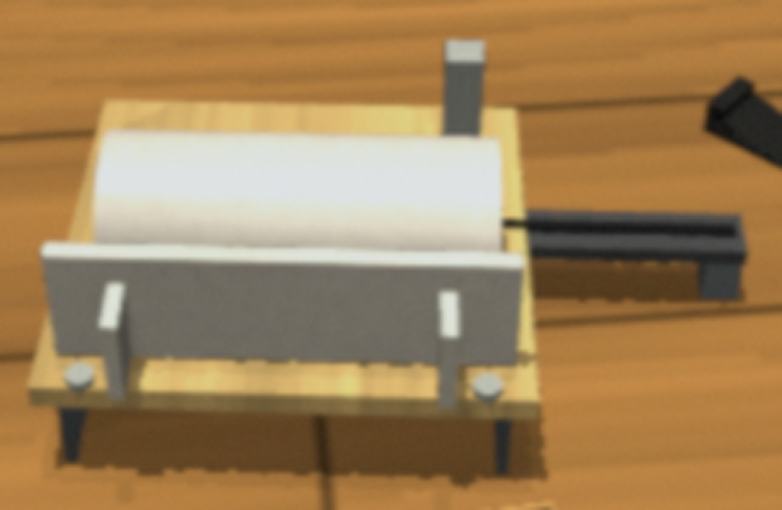

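View pics/s_ch.png

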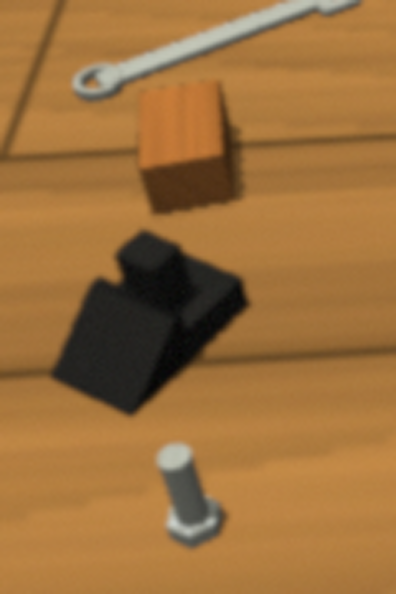

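```bash
python3 - <<'E'
from h import *
t=grab_frame("top"); s=grab_frame("scene")
T=lambda u,v:(220+u/4-.375,130+v/4-.375); C=lambda u,v:(420+u/4-.375,130+v/4-.375)
S=lambda u,v:(220+u/3.4-.35,230+v/3.4-.35); SC=lambda u,v:(90+u/3.3-.35,230+v/3.3-.35)
np.set_printoptions(precision=4,suppress=True)
LL=onz(t,*T(191,496),.03);LR=onz(t,*T(602,553),.03);HR=onz(t,*T(665,117),.0619);HL=onz(t,*T(247,60),.0619)
print(LL,LR,HL,HR, "len",np.linalg.norm(LL-LR),np.linalg.norm(HR-LR),np.linalg.norm(HL-LL))
print("yaw from low edge",np.arctan2(*((LL-LR)[[1,0]]))-np.pi/2,"sideR",np.arctan2(*((HR-LR)[[1,0]])))
# triangulated corners: deck LL <-> scene; scene crop: low edge far: left (105,101), right (520,110)
print("tri LR",tri(t,T(602,553),s,S(105,101)),"tri LL",tri(t,T(191,496),s,S(519,110)))
print("tri HR",tri(t,T(665,117),s,S(30,390)),"HL?",tri(t,T(247,60),s,S(540,404)))
print("stop top", tri(t,T(259,277),s,S(465,51)))
# fence top: outer top corners
print("fence topR(near)",tri(t,T(658,135),s,S(45,243)),"L",tri(t,T(248,80),s,S(522,257)))
print("grip top",tri(t,C(167,300),s,SC(152,250)))
a=onz(t,*C(152,210),0);b=onz(t,*C(233,265),0);print("tip",a,b,(a+b)/2,np.linalg.norm(a-b))
a2=tri(t,C(152,210),s,SC(131,412));b2=tri(t,C(233,265),s,SC(52,375));print(a2,b2)
c=onz(t,*C(68,332),.0);d=onz(t,*C(152,388),.022);print("rear",c,d)
for n,p,z in (("bolt1",C(97,62),.055),("packer",C(170,530),.04)): print(n,onz(t,*p,z))
print("grip top at .06",onz(t,*C(167,300),.06))
E
```

```text
[0.4664 0.1474 0.03  ] [ 0.4367 -0.0989  0.03  ] [0.7232 0.1162 0.0619] [ 0.6922 -0.1299  0.0619] len 0.24816025150209914 0.2593230040363669 0.26063183292120135
yaw from low edge -0.1201831297735978 sideR -0.1205424640186754
tri LR [ 0.4367 -0.0995  0.0279] tri LL [0.4667 0.1497 0.0267]
tri HR [ 0.6934 -0.1301  0.0568] HL? [0.7246 0.1176 0.0576]
stop top [0.5788 0.0969 0.1633]
fence topR(near) [ 0.6653 -0.1168  0.1289] L [0.6937 0.1094 0.1276]
grip top [ 0.587  -0.3041  0.0589]
tip [ 0.6518 -0.3148  0.    ] [ 0.6183 -0.3643  0.    ] [ 0.635  -0.3395  0.    ] 0.059747305384669255
[ 0.6516 -0.3143  0.0006] [ 0.6186 -0.3645 -0.002 ]
rear [ 0.5753 -0.2635  0.    ] [ 0.5394 -0.3084  0.022 ]
bolt1 [ 0.7284 -0.2666  0.055 ]
packer [ 0.454  -0.3136  0.04  ]
grip top at .06 [ 0.5872 -0.3059  0.06  ]
```

Everything checks: deck 0.249×0.260, chock tip edge 59.7 mm, stop top 0.163 (expect 0.167), and yaw −0.120. Next I compute the pipe's y, the fence and the move targets.

```bash
cat >> h.py <<'E'
C0=np.array([.5796,.0087]); YAW=-.1203
ex=np.array([np.cos(YAW),np.sin(YAW)]);ey=np.array([-np.sin(YAW),np.cos(YAW)])
def w2r(p): d=np.asarray(p)[:2]-C0; return np.array([d@ex,d@ey])
def r2w(x,y): return C0+x*ex+y*ey
def delta(xy,z,yaw):
    st=readout.state(); Rm=R.from_euler('xyz',st["tcp_rot"]).as_matrix()
    dp=Rm.T@(np.array([*xy,z])-st["tcp_pos"]); y=np.arctan2(Rm[1,0],Rm[0,0])
    dr=-np.degrees((yaw-y+np.pi)%(2*np.pi)-np.pi)
    print("dp",np.round(dp,4),"roll deg",round(dr,2)); return dp,dr
E
python3 - <<'E'
from h import *
np.set_printoptions(precision=4,suppress=True)
t=grab_frame("top")
T=lambda u,v:(220+u/4-.375,130+v/4-.375)
for n,p,z in (("pipe L top",(250,160),.13),("pipe L up",(257,122),.095),("pipe R up",(612,172),.095),("pipe R low",(590,322),.095),("pipeR top",(608,230),.135),("stop",(259,277),.1666),("fR",(658,135),.133),("fL",(248,82),.133)):
    print(n,w2r(onz(t,*T(*p),z)))
g=grab_frame("top")
hsv=cv2.cvtColor(g["frame"],cv2.COLOR_RGB2HSV)
m=((hsv[...,1]<40)&(hsv[...,2]>110)).astype(np.uint8); m[:,:270]=0; m[:165]=0; m[225:]=0;m[:,385:]=0
n,l,st,c=cv2.connectedComponentsWithStats(m); 
i=1+np.argmax(st[1:,4]); print(st[i],c[i]); r=cv2.minAreaRect(np.argwhere(l==i)[:,::-1].astype(np.float32)); print(r)
print("pipe centre", w2r(onz(g,*r[0],.10)))
delta((.585,-.305),.20,.97)
E
```

```text
pipe L top [0.0567 0.1044]
pipe L up [0.0862 0.1083]
pipe R up [ 0.0844 -0.0953]
pipe R low [-0.0019 -0.0942]
pipeR top [ 0.0435 -0.0945]
stop [-0.0118  0.0859]
fR [ 0.0992 -0.1147]
fL [0.0987 0.1112]
[ 279  165   94   44 3403] [325.8481 185.191 ]
((325.4994812011719, 185.50680541992188), (92.8509521484375, 40.30282974243164), 3.9182491302490234)
pipe centre [0.0401 0.0062]
dp [-0.7137  0.6586  0.0387] roll deg 10.26
```

The pipe axis is at rest x≈0.041, y≈0.006, and the fence face at x≈0.099, so there are about 14 mm to go. The 187 mm gripper body has to clear the stop, so I'll place the chock at rest y≈−0.022. I now move over the chock.

carry_out --rows '[{"hand": 0.088,"dp": [-0.02,0.0,0],"roll": 5.1},{"hand": 0.088,"dp": [-0.025,0.03,0],"roll": 5.1},{"hand": 0.088,"dp": [-0.0245,0.0325,0],"roll": 0},{"hand": 0.088,"dp": [-0.0245,0.0325,0],"roll": 0},{"hand": 0.088,"dp": [-0.0245,0.0325,0],"roll": 0},{"hand": 0.088,"dp": [-0.0245,0.0325,0],"roll": 0},{"hand": 0.088,"dp": [-0.0245,0.0325,0],"roll": 0},{"hand": 0.088,"dp": [-0.0245,0.0325,0],"roll": 0}]'

```text
time_s: 1.12
tcp_pos: [0.3578, 0.328, 0.2372]
tcp_rot: [-3.14, -0.005, 0.974]
ft_force: [1.0, -0.2, 0.2]
grip_width: 0.0879
```

carry_out --rows '[{"hand": 0.088,"dp": [-0.0245,0.0325,0],"roll": 0},{"hand": 0.088,"dp": [-0.0245,0.0325,0],"roll": 0},{"hand": 0.088,"dp": [-0.0245,0.0325,0],"roll": 0},{"hand": 0.088,"dp": [-0.0245,0.0325,0],"roll": 0},{"hand": 0.088,"dp": [-0.0245,0.0325,0],"roll": 0},{"hand": 0.088,"dp": [-0.0245,0.0325,0],"roll": 0},{"hand": 0.088,"dp": [-0.0245,0.0325,0],"roll": 0},{"hand": 0.088,"dp": [-0.0245,0.0325,0],"roll": 0}]'

```text
time_s: 1.78
tcp_pos: [0.4628, 0.0113, 0.2395]
tcp_rot: [3.136, -0.014, 0.977]
ft_force: [0.5, 0.4, 0.6]
grip_width: 0.0878
```

```bash
python3 - <<'E'
from h import *
delta((.585,-.305),.20,.97); s=readout.state();print(s["tcp_pos"],s["tcp_rot"],s["time_s"],s["q"])
E
```

```text
dp [-0.1943  0.278   0.0385] roll deg 0.41
[0.46277748 0.01126628 0.23948968] [ 3.1357406  -0.01354385  0.97716868] 1.7833 [-0.03565319 -0.15608612  2.04392794  0.00886679  1.24162699 -1.01559765]
```

carry_out --rows '[{"hand": 0.088,"dp": [-0.0235,0.0335,0],"roll": 0},{"hand": 0.088,"dp": [-0.0235,0.0335,0],"roll": 0},{"hand": 0.088,"dp": [-0.0235,0.0335,0],"roll": 0},{"hand": 0.088,"dp": [-0.0235,0.0335,0],"roll": 0},{"hand": 0.088,"dp": [-0.0235,0.0335,0],"roll": 0},{"hand": 0.088,"dp": [-0.0235,0.0335,0.005],"roll": 0},{"hand": 0.088,"dp": [-0.0235,0.0335,0.01],"roll": 0},{"hand": 0.088,"dp": [-0.02,0.03,0.015],"roll": 0}]'

```text
time_s: 2.45
tcp_pos: [0.5797, -0.2984, 0.2167]
tcp_rot: [3.121, -0.018, 0.973]
ft_force: [1.2, -0.2, 0.1]
grip_width: 0.088
```

```bash
python3 - <<'E'
from h import *
delta((.585,-.305),.20,.97); s=readout.state();print(s["tcp_pos"],s["tcp_rot"],s["time_s"],s["q"])
f=grab_frame("wrist"); cv2.imwrite("pics/w1.png",f["frame"][:,:,::-1])
E
```

```text
dp [-0.0028  0.0078  0.0168] roll deg 0.16
[ 0.57971231 -0.29836221  0.21668923] [ 3.12082042 -0.01760726  0.97279057] 2.45 [-0.52186024  0.22063341  1.69844659  0.01713351  1.20050796 -1.50049267]
```

View pics/w1.png

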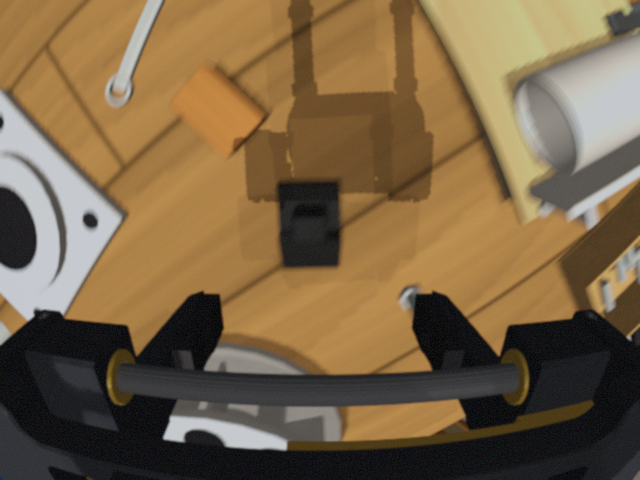

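```bash
cat >> h.py <<'E'
def onzw(f,u,v,z):
    a=np.array([u-f["cx"],v-f["cy"]]); r=np.hypot(*a); th=r/f["fx"]
    d=np.array([a[0]/r*np.sin(th),-a[1]/r*np.sin(th),-np.cos(th)]) if r>0 else np.array([0,0,-1.])
    E=f["extrinsics"]; o=-E[:3,:3].T@E[:3,3]; d=E[:3,:3].T@d
    return o+d*(z-o[2])/d[2]
E
python3 - <<'E'
from h import *
f=grab_frame("wrist"); crop(f,"w1c",260,160,100,120,5)
E
```

```text
(no output)
```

View pics/w1c.png

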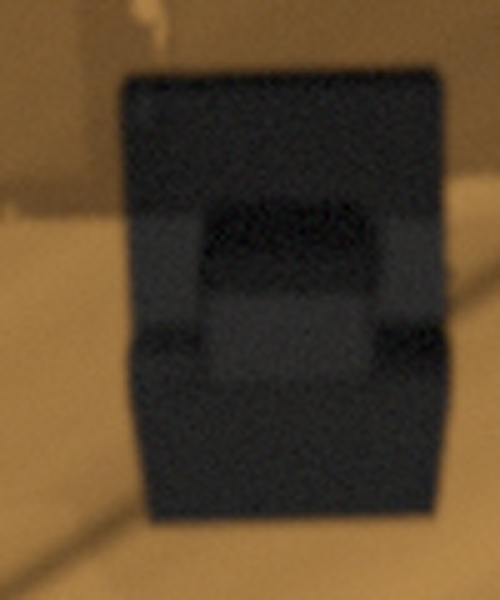

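```bash
python3 - <<'E'
from h import *
f=grab_frame("wrist"); W=lambda u,v:(260+u/5-.4,160+v/5-.4)
a=[onzw(f,*W(*p),.06) for p in((212,295),(372,295),(374,382),(212,382))]; print(np.round(a,4),np.mean(a,0))
t=[onzw(f,*W(*p),0) for p in((152,519),(436,519))]; print(np.round(t,4),np.mean(t,0)); d=t[1]-t[0]; print(np.linalg.norm(d),np.arctan2(d[1],d[0]))
r=[onzw(f,*W(*p),.022) for p in((124,77),(440,73))]; print(np.round(r,4)); d=r[1]-r[0]; print(np.linalg.norm(d),np.arctan2(d[1],d[0]))
E
```

```text
[[ 0.5715 -0.3084  0.06  ]
 [ 0.5866 -0.2865  0.06  ]
 [ 0.5995 -0.2947  0.06  ]
 [ 0.5839 -0.3171  0.06  ]] [ 0.58537169 -0.30168588  0.06      ]
[[ 0.6172 -0.3575  0.    ]
 [ 0.651  -0.3089  0.    ]] [ 6.34087865e-01 -3.33232421e-01  2.77555756e-17]
0.05918346488766091 0.9627361769068633
[[ 0.537  -0.3048  0.022 ]
 [ 0.569  -0.2571  0.022 ]]
0.057394433313978976 0.979740461434462
```

carry_out --rows '[{"hand": 0.088,"dp": [-0.001,0.006,0.03],"roll": 0},{"hand": 0.088,"dp": [0,0,0.04],"roll": 0},{"hand": 0.088,"dp": [0,0,0.035],"roll": 0},{"hand": 0.088,"dp": [0,0,0],"roll": 0}]'

```text
time_s: 2.93
tcp_pos: [0.5875, -0.2995, 0.1116]
tcp_rot: [3.119, -0.02, 0.97]
ft_force: [-2.0, 0.9, -1.0]
grip_width: 0.088
```

```bash
python3 - <<'E'
from h import *
delta((.585,-.303),.030,.968); s=readout.state();print(s["tcp_pos"],s["tcp_rot"],s["time_s"],s["ft_force"])
f=grab_frame("wrist"); cv2.imwrite("pics/w2.png",f["frame"][:,:,::-1])
E
```

```text
dp [-0.0059 -0.0019  0.0814] roll deg 0.13
[ 0.58749532 -0.29954091  0.1115597 ] [ 3.11931927 -0.01972044  0.97032497] 2.9333 [-1.98413322  0.90130246 -0.99851763]
```

View pics/w2.png

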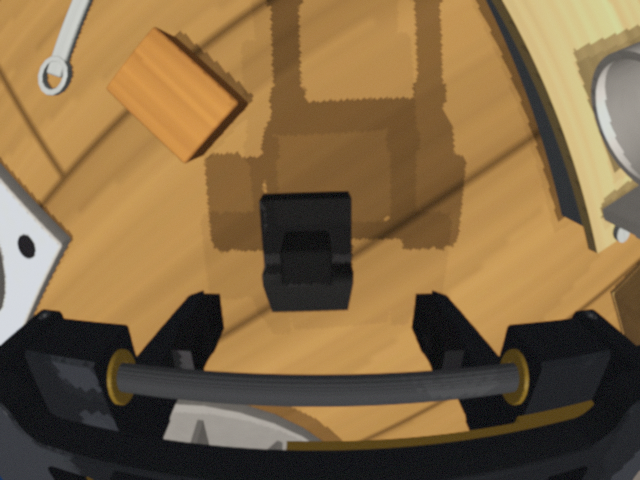

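carry_out --rows '[{"hand": 0.088,"dp": [-0.006,-0.001,0.025],"roll": 0},{"hand": 0.088,"dp": [0,0,0.025],"roll": 0},{"hand": 0.088,"dp": [0,0,0.018],"roll": 0},{"hand": 0.088,"dp": [0,0,0.005],"roll": 0},{"hand": 0.088,"dp": [0,0,0],"roll": 0}]'

```text
time_s: 3.4
tcp_pos: [0.5956, -0.304, 0.0572]
tcp_rot: [3.096, -0.023, 0.976]
ft_force: [0.7, 0.7, -0.7]
grip_width: 0.0877
```

```bash
python3 - <<'E'
from h import *
delta((.585,-.303),.030,.968); s=readout.state();print(s["tcp_pos"],s["tcp_rot"],s["time_s"],s["ft_force"])
f=grab_frame("wrist"); cv2.imwrite("pics/w3.png",f["frame"][:,:,::-1])
E
```

```text
dp [-0.0057 -0.0106  0.0266] roll deg 0.46
[ 0.59559905 -0.30399844  0.057161  ] [ 3.09620728 -0.02272294  0.97598315] 3.4 [ 0.65140017  0.70572965 -0.71704574]
```

View pics/w3.png

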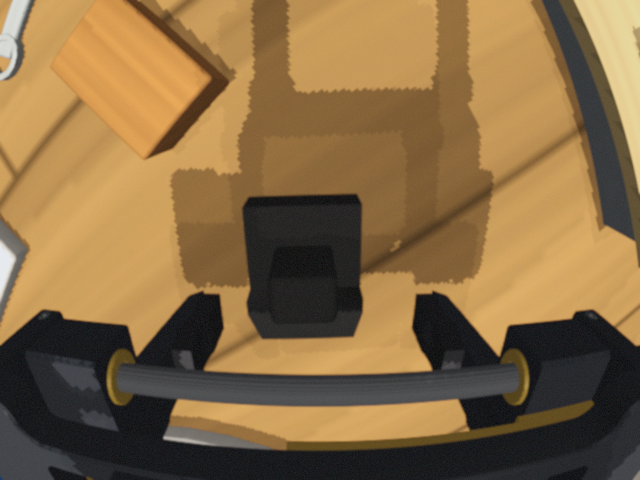

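```bash
cat >> h.py <<'E'
def tilt():
    s=readout.state(); Rm=R.from_euler('xyz',s["tcp_rot"]).as_matrix(); d=Rm.T@np.array([0,0,-1]); print("down in tool",np.round(d,4))
E
python3 - <<'E'
from h import *
tilt()
E
```

```text
down in tool [-0.0229 -0.0466  0.9987]
```

carry_out --rows '[{"hand": 0.088,"dp": [-0.006,-0.011,0.008],"roll": 0},{"hand": 0.088,"dp": [0,0,0.008],"roll": 0},{"hand": 0.088,"dp": [0,0,0.005],"roll": 0},{"hand": 0.088,"dp": [0,0,0],"roll": 0}]'

```text
time_s: 3.78
tcp_pos: [0.5911, -0.3052, 0.0465]
tcp_rot: [3.08, -0.024, 0.978]
ft_force: [0.4, 0.6, -0.0]
grip_width: 0.0876
```

```bash
python3 - <<'E'
from h import *
delta((.585,-.303),.030,.968); s=readout.state();print(s["tcp_pos"],s["tcp_rot"],s["time_s"],s["ft_force"]);tilt()
f=grab_frame("wrist"); cv2.imwrite("pics/w4.png",f["frame"][:,:,::-1])
E
```

```text
dp [-0.002  -0.0073  0.016 ] roll deg 0.56
[ 0.59113453 -0.30524799  0.0464773 ] [ 3.07974325 -0.02432917  0.97774316] 3.7833 [ 0.39805902  0.5875941  -0.03750373]
down in tool [-0.0243 -0.0618  0.9978]
```

View pics/w4.png

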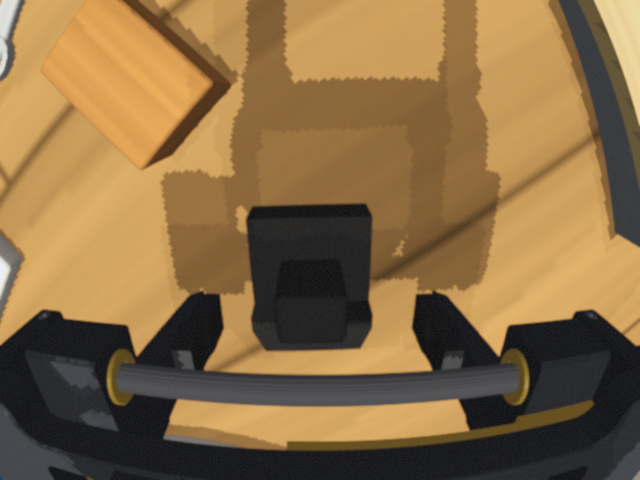

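carry_out --rows '[{"hand": 0.088,"dp": [-0.002,-0.012,0.018],"roll": 0}]'

```text
time_s: 3.92
tcp_pos: [0.5876, -0.3038, 0.0339]
tcp_rot: [3.067, -0.025, 0.978]
ft_force: [2.3, -1.0, 0.9]
grip_width: 0.0882
```

```bash
python3 - <<'E'
from h import *
tilt(); s=readout.state();print(s["tcp_pos"],s["tcp_rot"],s["time_s"],s["joint_vel"])
f=grab_frame("top")
tilt(); s=readout.state();print(s["tcp_pos"],s["tcp_rot"],s["time_s"],s["joint_vel"]); f=grab_frame("top")
delta((.585,-.303),.030,.968); s=readout.state();print(s["tcp_pos"],s["tcp_rot"],s["time_s"],s["joint_vel"]);tilt()
E
```

```text
down in tool [-0.0254 -0.075   0.9969]
[ 0.58761048 -0.30384466  0.03393469] [ 3.06653387 -0.02535835  0.97812784] 3.9167 [-0.01284783  0.07887662  0.43196077  0.01225064 -0.50073379 -0.03239282]
down in tool [-0.0244 -0.0626  0.9977]
[ 0.58124624 -0.30029951  0.02731561] [ 3.07893998 -0.02442832  0.97789627] 3.9667 [ 0.00193308  0.02769715  0.05429784 -0.0036484   0.09789415  0.00550485]
dp [ 0.      0.0062 -0.0029] roll deg 0.56
[ 0.58002395 -0.29957247  0.02674114] [ 3.08280581 -0.02418815  0.97772386] 4.0167 [-0.00130994 -0.00033559 -0.0181706   0.00150194  0.02136591  0.0013951 ]
down in tool [-0.0242 -0.0587  0.998 ]
```

carry_out --rows '[{"hand": 0.088,"dp": [0.0,0.006,-0.003],"roll": 0}]'

```text
time_s: 4.1
tcp_pos: [0.5834, -0.3019, 0.0291]
tcp_rot: [3.086, -0.024, 0.978]
ft_force: [0.9, -0.1, 0.2]
grip_width: 0.088
```

```bash
python3 - <<'E'
from h import *
f=grab_frame("top"); f=grab_frame("wrist");  cv2.imwrite("pics/w5.png",f["frame"][:,:,::-1])
delta((.585,-.303),.030,.968); tilt()
E
```

```text
dp [-0.0001 -0.0017  0.0013] roll deg 0.55
down in tool [-0.0244 -0.061   0.9978]
```

View pics/w5.png

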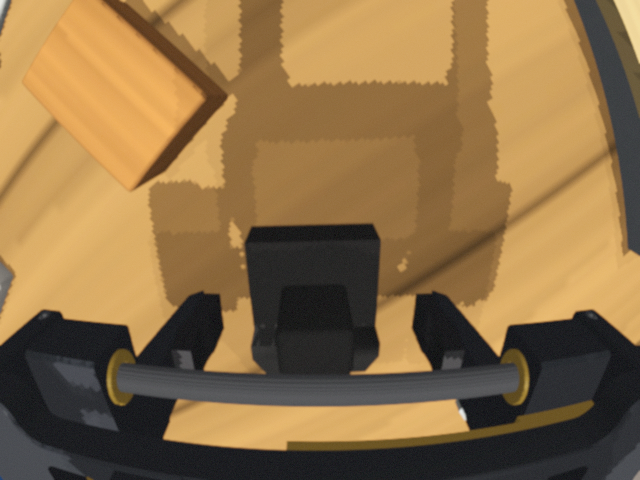

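carry_out --rows '[{"hand": 0.015,"dp": [0,0,0],"roll": 0},{"hand": 0.015,"dp": [0,0,0],"roll": 0},{"hand": 0.015,"dp": [0,0,0],"roll": 0},{"hand": 0.015,"dp": [0,0,0],"roll": 0},{"hand": 0.015,"dp": [0,0,0],"roll": 0},{"hand": 0.015,"dp": [0,0,0],"roll": 0}]' --newtons 25

```text
time_s: 4.7
tcp_pos: [0.5903, -0.3061, 0.0352]
tcp_rot: [3.074, -0.025, 0.978]
ft_force: [-0.5, -0.1, -0.2]
grip_width: 0.05
```

```bash
python3 - <<'E'
from h import *
f=grab_frame("top"); f=grab_frame("wrist");  cv2.imwrite("pics/w6.png",f["frame"][:,:,::-1])
s=readout.state(); print(s["tcp_pos"],s["grip_width"],s["ft_force"]);tilt()
E
```

```text
[ 0.58990743 -0.30600877  0.03499293] 0.04192973977825868 [-1.55424579  0.87397215  0.31364586]
down in tool [-0.0246 -0.0667  0.9975]
```

View pics/w6.png

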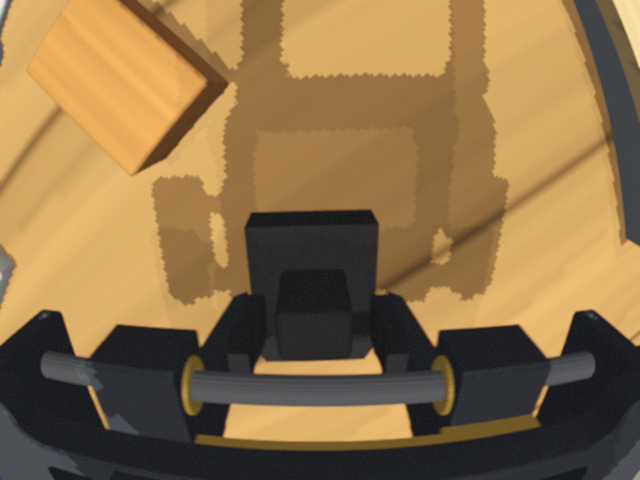

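```bash
python3 - <<'E'
from h import *
delta((.585,-.303),.030,.968)
E
```

```text
dp [-0.0004 -0.0061  0.0046] roll deg 0.56
```

carry_out --rows '[{"hand": 0.05,"dp": [0,-0.0055,0.005],"roll": 0}]'

```text
time_s: 4.88
tcp_pos: [0.587, -0.3039, 0.0308]
tcp_rot: [3.072, -0.025, 0.978]
ft_force: [0.3, 0.7, 0.3]
grip_width: 0.047
```

```bash
python3 - <<'E'
from h import *
for i in range(6):
    f=grab_frame("top"); s=readout.state(); print(s["tcp_pos"],s["grip_width"],s["joint_vel"][1:5])
E
```

```text
[ 0.58452018 -0.30227962  0.02852318] 0.04910138896418149 [ 0.01154673  0.01705857 -0.00076182  0.0262986 ]
[ 0.58417126 -0.30204925  0.02825156] 0.04997502122406907 [ 0.00127415 -0.01009113  0.00247843  0.00365813]
[ 0.58459746 -0.30227717  0.02859162] 0.05036551142135699 [ 1.68859313e-05 -1.45317308e-02 -2.68161508e-03 -2.17571750e-03]
[ 0.58506137 -0.30260408  0.02899848] 0.04978831648980072 [-0.00197146 -0.01187068  0.00173175 -0.00209441]
[ 0.58543142 -0.30283424  0.02932623] 0.04980402717902534 [-0.00157182 -0.01053897 -0.00108805 -0.00015023]
[ 0.58564303 -0.30296132  0.0295229 ] 0.04985788469115009 [-5.28976117e-05 -6.98305365e-03 -1.03807102e-03  4.89664394e-04]
```

carry_out --rows '[{"hand": 0.015,"dp": [0,-0.0005,0],"roll": 0}]'

```text
time_s: 5.27
tcp_pos: [0.5855, -0.3029, 0.0297]
tcp_rot: [3.074, -0.025, 0.978]
ft_force: [-0.2, 0.3, -0.8]
grip_width: 0.0454
```

```bash
python3 - <<'E'
from h import *
for i in range(9):
    f=grab_frame("top"); s=readout.state(); print(s["tcp_pos"],s["grip_width"],s["ft_force"])
tilt()
f=grab_frame("wrist");  cv2.imwrite("pics/w7.png",f["frame"][:,:,::-1])
E
```

```text
[ 0.58535802 -0.30272463  0.02960789] 0.041596882479457906 [ 0.02051894  0.64936087 -0.09543862]
[ 0.58536764 -0.30273412  0.02961214] 0.03735883358439774 [-0.49307583  0.33677846 -0.36672372]
[ 0.58534487 -0.30275613  0.02962156] 0.03346619322095535 [-2.28379385 -1.96722027  0.03259977]
[ 0.58516946 -0.30290976  0.02958527] 0.03015214651864836 [0.19215447 0.02230915 4.48691134]
[ 0.58513686 -0.302934    0.02962998] 0.029664535058179776 [-0.55361283 -1.8883904   0.54360295]
[ 0.58514918 -0.30290562  0.02961099] 0.02980516718236354 [-0.08012583 -1.0700463   1.54108259]
[ 0.58514188 -0.30292236  0.02960339] 0.029328384867775545 [-0.81018315 -0.97430193  0.48536971]
[ 0.58518653 -0.30292259  0.02966165] 0.029513028614904954 [-1.34631626 -0.35547821  1.293334  ]
[ 0.5851636  -0.3029058   0.02958007] 0.02988167110106708 [-1.47395279 -1.23993136  0.4484102 ]
down in tool [-0.0242 -0.0667  0.9975]
```

View pics/w7.png

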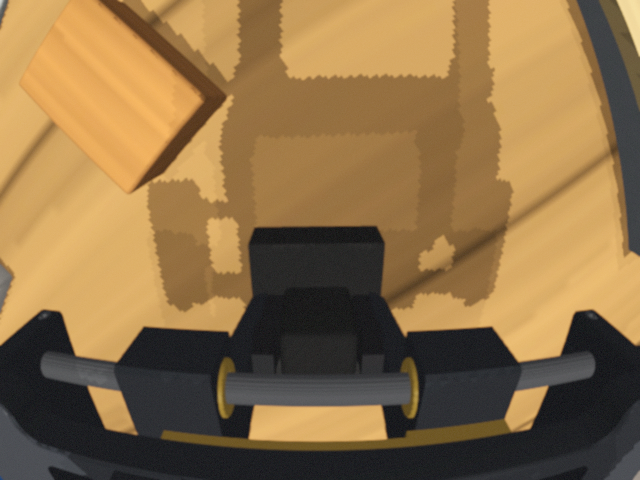

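carry_out --rows '[{"hand": 0.015,"dp": [0,0,-0.025],"roll": 0},{"hand": 0.015,"dp": [0,0,-0.04],"roll": 0},{"hand": 0.015,"dp": [0,0,-0.04],"roll": 0},{"hand": 0.015,"dp": [0,0,-0.04],"roll": 0}]' --newtons 30

```text
time_s: 6.1
tcp_pos: [0.5649, -0.2935, 0.1596]
tcp_rot: [3.11, -0.024, 0.976]
ft_force: [0.2, -0.4, -4.2]
grip_width: 0.0296
```

```bash
python3 - <<'E'
from h import *
for i in range(3):
    f=grab_frame("top"); s=readout.state(); print(s["tcp_pos"],s["grip_width"],s["ft_force"])
tilt(); delta(r2w(-.115,-.022),.17,YAW+np.pi/2)
f=grab_frame("wrist");  cv2.imwrite("pics/w8.png",f["frame"][:,:,::-1])
E
```

```text
[ 0.56927221 -0.29608579  0.17008949] 0.029811866101426786 [ 1.66495053 -0.49831449  2.07666632]
[ 0.57076096 -0.29692852  0.16842041] 0.029663969079601935 [ 2.23078128 -0.58395571 -3.0242431 ]
[ 0.56922471 -0.29608983  0.16479798] 0.02967871631815763 [ 0.4830378   0.02292638 -4.18784591]
down in tool [-0.0246 -0.0452  0.9987]
dp [ 0.1864 -0.254  -0.0121] roll deg -27.15
```

View pics/w8.png

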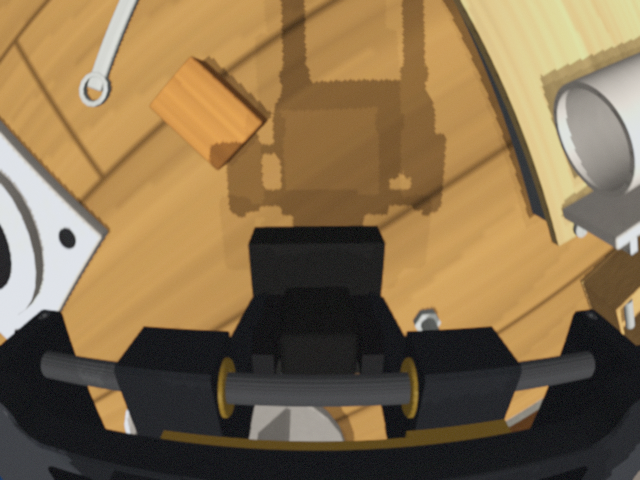

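carry_out --rows '[{"hand": 0.015,"dp": [0.023,-0.032,-0.001],"roll": -6.8},{"hand": 0.015,"dp": [0.027,-0.029,-0.001],"roll": -6.8},{"hand": 0.015,"dp": [0.03,-0.0255,-0.001],"roll": -6.8},{"hand": 0.015,"dp": [0.033,-0.0215,-0.001],"roll": -6.8},{"hand": 0.015,"dp": [0.035,-0.0175,-0.001],"roll": 0},{"hand": 0.015,"dp": [0.035,-0.0175,-0.001],"roll": 0},{"hand": 0.015,"dp": [0.03,-0.015,0],"roll": 0}]'

```text
time_s: 6.88
tcp_pos: [0.4582, -0.0364, 0.1394]
tcp_rot: [3.131, -0.009, 1.464]
ft_force: [0.5, 1.0, -2.8]
grip_width: 0.0295
```

```bash
python3 - <<'E'
from h import *
for i in range(3):
    f=grab_frame("top"); s=readout.state(); print(s["tcp_pos"],s["grip_width"],s["ft_force"])
tilt(); delta(r2w(-.115,-.022),.10,YAW+np.pi/2)
cv2.imwrite("pics/t9.png",f["frame"][:,:,::-1])
f=grab_frame("wrist");  cv2.imwrite("pics/w9.png",f["frame"][:,:,::-1])
E
```

```text
[ 0.45399149 -0.03140437  0.13764483] 0.029617104199557133 [-5.15253131  6.18407571 -3.46881376]
[ 0.45580325 -0.03415687  0.1381045 ] 0.030059293525760842 [ 0.12517932 -1.19355793 -4.24375231]
[ 0.45795681 -0.03619849  0.13913741] 0.029876337927916843 [ 0.19226957  0.20970476 -5.20824708]
down in tool [-0.0089 -0.0102  0.9999]
dp [0.0368 0.0006 0.0395] roll deg 1.0
```

View pics/w9.png

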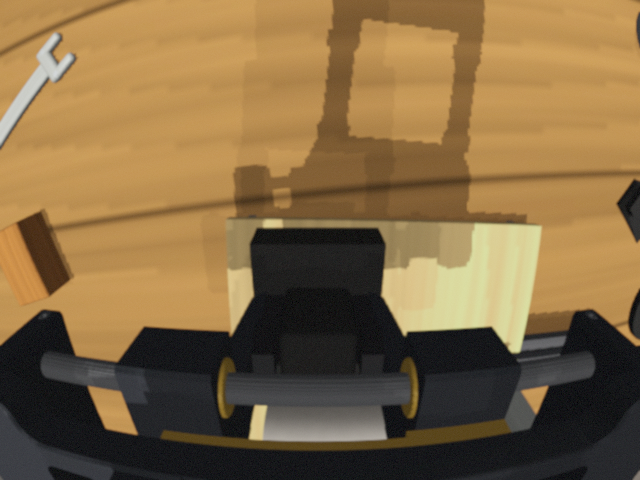

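carry_out --rows '[{"hand": 0.015,"dp": [0.02,0.017,0],"roll": 1},{"hand": 0.015,"dp": [0.018,0.017,0.005],"roll": 0}]'

```text
time_s: 7.25
tcp_pos: [0.4952, -0.0061, 0.1331]
tcp_rot: [3.134, -0.006, 1.445]
ft_force: [0.5, -0.5, -4.0]
grip_width: 0.03
```

```bash
python3 - <<'E'
from h import *
for i in range(4):
    f=grab_frame("scene"); s=readout.state(); print(s["tcp_pos"],s["grip_width"],s["ft_force"])
tilt(); delta(r2w(-.08,-.022),.066,YAW+np.pi/2); print(w2r(s["tcp_pos"]))
cv2.imwrite("pics/s9.png",f["frame"][:,:,::-1]); crop(f,"s9c",200,150,200,200,3)
E
```

```text
[ 0.49827182 -0.0040336   0.13208427] 0.029911251021900842 [ 5.54922514  1.36125712 -4.34960948]
[ 0.49658926 -0.00515598  0.13215836] 0.02970018109794501 [ 0.59301067 -1.01031289 -4.10951847]
[ 0.49524368 -0.0058786   0.13216911] 0.029879857327979452 [-0.43395727 -0.15069597 -4.10079968]
[ 0.49448843 -0.00629537  0.13230207] 0.02973174508440286 [-0.40399398 -0.10349817 -4.4002672 ]
down in tool [-0.0053 -0.0051  1.    ]
dp [0.0028 0.0024 0.0663] roll deg -0.16
[-0.08269684 -0.02510124]
```

View pics/s9c.png

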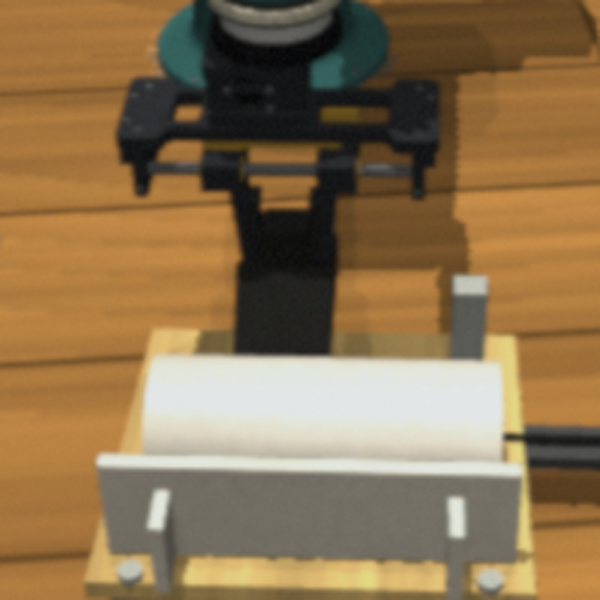

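carry_out --rows '[{"hand": 0.015,"dp": [0.0015,0.002,0.025],"roll": 0},{"hand": 0.015,"dp": [0,0,0.02],"roll": 0}]'

```text
time_s: 7.62
tcp_pos: [0.5006, -0.0073, 0.0901]
tcp_rot: [3.129, -0.005, 1.446]
ft_force: [-0.9, -0.1, -4.7]
grip_width: 0.03
```

```bash
python3 - <<'E'
from h import *
for i in range(4):
    f=grab_frame("top"); s=readout.state(); print(s["tcp_pos"],s["grip_width"],s["ft_force"])
tilt(); delta(r2w(-.08,-.023),.066,YAW+np.pi/2); print(w2r(s["tcp_pos"]))
crop(f,"t10c",230,120,200,160,4)
E
```

```text
[ 0.49819241 -0.0074631   0.08650728] 0.030016935095571594 [-0.23701119 -1.20920447 -6.46610819]
[ 0.49753755 -0.00729567  0.08768498] 0.03003597409662442 [-0.7296195  -0.00477414 -4.49603704]
[ 0.49857801 -0.0071895   0.08925624] 0.02993446887702453 [-0.77893721 -0.28501015 -4.56281709]
[ 0.49989268 -0.00709706  0.09063683] 0.030143476408148524 [ 0.74188653 -0.00874397 -3.03329609]
down in tool [-0.0051 -0.011   0.9999]
dp [ 0.0021 -0.003   0.0246] roll deg -0.29
[-0.07723545 -0.02524857]
```

View pics/t10c.png

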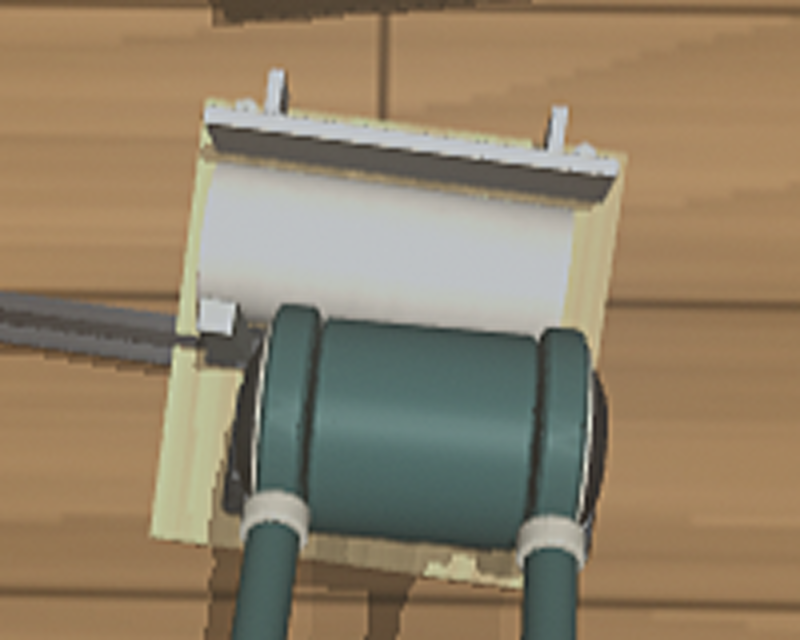

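carry_out --rows '[{"hand": 0.015,"dp": [0.002,-0.004,0.014],"roll": 0}]'

```text
time_s: 7.9
tcp_pos: [0.5003, -0.0056, 0.0804]
tcp_rot: [3.122, -0.005, 1.444]
ft_force: [1.4, -0.7, -3.5]
grip_width: 0.0297
```

```bash
python3 - <<'E'
from h import *
for i in range(4):
    f=grab_frame("top"); s=readout.state(); print(s["tcp_pos"],s["grip_width"],s["ft_force"])
tilt(); delta(r2w(-.08,-.023),.066,YAW+np.pi/2); print(w2r(s["tcp_pos"]))
E
```

```text
[ 0.49611456 -0.00497498  0.07628378] 0.030024250477874076 [-1.30762072  0.02201047 -6.43078154]
[ 0.49503633 -0.00486918  0.07628949] 0.029711985665438884 [-0.87329885  0.00856184 -4.86418246]
[ 0.49569495 -0.00487562  0.07693339] 0.029608537310957 [-1.29465998  0.20632804 -3.36242979]
[ 0.49650963 -0.00485448  0.07745744] 0.029659509493565512 [-0.4991709  -0.13996364 -3.49783577]
down in tool [-0.005  -0.0116  0.9999]
dp [0.0004 0.0007 0.0115] roll deg -0.3
[-0.08086318 -0.02342819]
```

carry_out --rows '[{"hand": 0.015,"dp": [0,0,0.006],"roll": 0}]' --newtons 15

```text
time_s: 8.18
tcp_pos: [0.4983, -0.0051, 0.0736]
tcp_rot: [3.126, -0.005, 1.445]
ft_force: [-1.9, 0.3, 1.0]
grip_width: 0.0296
```

```bash
python3 - <<'E'
from h import *
for i in range(4):
    f=grab_frame("wrist"); s=readout.state(); print(s["tcp_pos"],s["grip_width"],s["ft_force"])
tilt(); delta(r2w(-.08,-.023),.066,YAW+np.pi/2); print(w2r(s["tcp_pos"]))
cv2.imwrite("pics/w11.png",f["frame"][:,:,::-1])
E
```

```text
[ 0.49759591 -0.00506698  0.07222379] 0.03003621013083966 [-0.32981942 -0.56716215 -2.96422148]
[ 0.49760414 -0.00503904  0.07227113] 0.029979942971370438 [ 0.70437173 -0.54484227 -1.69995975]
[ 0.49763732 -0.00503285  0.07234514] 0.029849154100913336 [ 0.21293627 -0.46557398 -2.16367974]
[ 0.49760318 -0.00501639  0.07231041] 0.029883245993241575 [ 0.36493513 -0.79108643 -1.82013203]
down in tool [-0.005  -0.0137  0.9999]
dp [ 0.0004 -0.0003  0.0063] roll deg -0.3
[-0.0797581 -0.0234577]
```

View pics/w11.png

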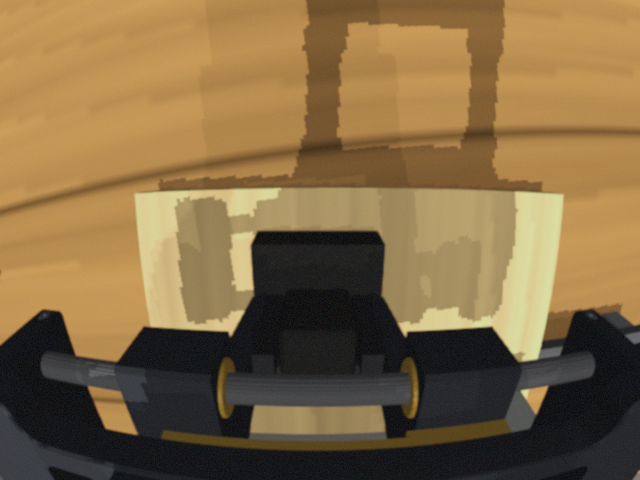

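carry_out --rows '[{"hand": 0.015,"dp": [0,0,0.006],"roll": 0}]' --newtons 8

```text
time_s: 8.47
tcp_pos: [0.4988, -0.005, 0.0676]
tcp_rot: [3.126, -0.005, 1.445]
ft_force: [-1.6, -0.2, -1.4]
grip_width: 0.0301
```

```bash
python3 - <<'E'
from h import *
for i in range(4):
    f=grab_frame("wrist"); s=readout.state(); print(s["tcp_pos"],s["grip_width"],s["ft_force"])
tilt(); delta(r2w(-.08,-.023),.066,YAW+np.pi/2); print(w2r(s["tcp_pos"]))
cv2.imwrite("pics/w12.png",f["frame"][:,:,::-1])
E
```

```text
[ 0.4982781  -0.00497036  0.06616897] 0.02969536893631713 [1.55456064 0.37642717 0.15202211]
[ 0.49801408 -0.0049923   0.06615474] 0.029901654557577085 [ 0.1558265  -0.81240325 -3.64868753]
[ 0.49776274 -0.00497601  0.06609238] 0.029731469229200953 [ 0.47922346 -0.1569292  -3.04591725]
[ 0.49768937 -0.00495667  0.06613262] 0.029774328229691987 [-0.64368725 -0.25877043 -3.36271951]
down in tool [-0.005  -0.0135  0.9999]
dp [ 0.0004 -0.0003  0.0001] roll deg -0.29
[-0.0796797  -0.02338807]
```

View pics/w12.png

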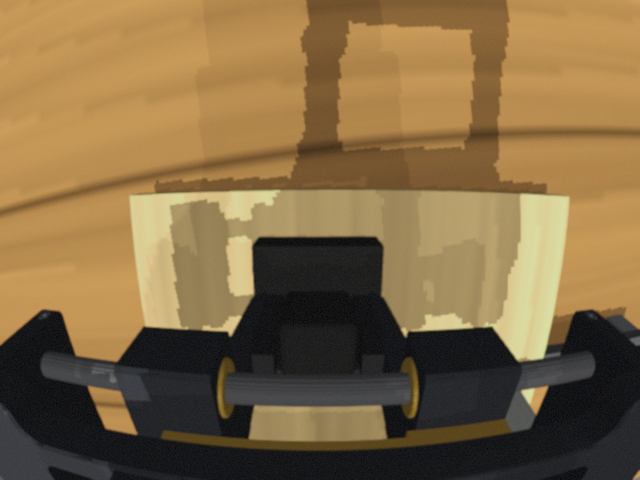

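carry_out --rows '[{"hand": 0.04,"dp": [0,0,0],"roll": 0}]'

```text
time_s: 8.75
tcp_pos: [0.4978, -0.0049, 0.0662]
tcp_rot: [3.128, -0.005, 1.446]
ft_force: [0.0, 0.1, 0.7]
grip_width: 0.0345
```

```bash
python3 - <<'E'
from h import *
for i in range(6):
    f=grab_frame("wrist"); s=readout.state(); print(s["tcp_pos"],s["grip_width"],s["ft_force"])
tilt();  print(w2r(s["tcp_pos"]))
cv2.imwrite("pics/w13.png",f["frame"][:,:,::-1])
E
```

```text
[ 0.49794846 -0.00492936  0.06633204] 0.03834302323594147 [ 0.18443802  1.27423971 -1.14188866]
[ 0.4979938  -0.00493829  0.06640443] 0.03929882203314839 [ 0.43543576 -0.75145699 -0.11035064]
[ 0.49804753 -0.00495941  0.06645549] 0.040053997676082545 [-0.52043383 -0.83964235  0.46662017]
[ 0.49802806 -0.00496262  0.0664662 ] 0.03993485623365439 [ 0.39673186  0.69365633 -0.81893736]
[ 0.49796862 -0.00497107  0.06641312] 0.04009191732943783 [-0.09383257  0.061178    0.05871525]
[ 0.49791833 -0.00497462  0.06636768] 0.040169924065863186 [-0.33947716 -0.02651227  0.01389551]
down in tool [-0.005  -0.014   0.9999]
[-0.07945024 -0.02337841]
```

View pics/w13.png

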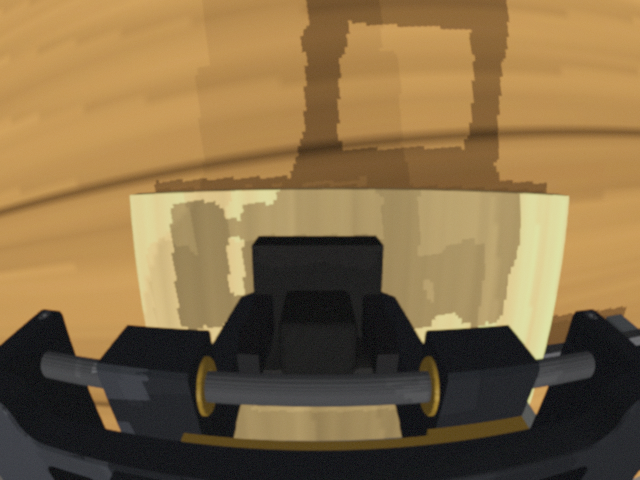

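The chock lies flat on the deck and released, with its rear edge level at v≈238, square to the deck edge. I'll back the fingers off behind the grip, shut them and push from behind, so no vertical force gets into the chock.

carry_out --rows '[{"hand": 0.045,"dp": [0,-0.03,-0.002],"roll": 0}]' --newtons 20

```text
time_s: 9.13
tcp_pos: [0.4731, -0.0018, 0.0693]
tcp_rot: [3.122, -0.005, 1.445]
ft_force: [0.8, -0.5, 0.7]
grip_width: 0.0441
```

```bash
python3 - <<'E'
from h import *
for i in range(5):
    f=grab_frame("wrist"); s=readout.state(); print(s["tcp_pos"],s["grip_width"],s["ft_force"])
tilt();  print(w2r(s["tcp_pos"]))
cv2.imwrite("pics/w14.png",f["frame"][:,:,::-1])
E
```

```text
[ 0.46312596 -0.00067288  0.06690557] 0.04469990925666312 [-6.4140172   0.11972389 -0.01837083]
[ 0.46411353 -0.00081674  0.06675083] 0.04467638138267773 [-0.24896592  0.41987315 -0.77538665]
[ 0.46631371 -0.00103273  0.0674289 ] 0.045010685766024176 [0.03208701 0.41182059 0.13341383]
[ 0.46788407 -0.00117136  0.06799346] 0.04554357071852974 [ 0.07018074 -0.02579656  0.80945841]
[ 0.46881166 -0.00123661  0.06834704] 0.04503162991820061 [ 0.22915208 -0.13756156  0.07354738]
down in tool [-0.0051 -0.0155  0.9999]
[-0.10879515 -0.02316051]
```

View pics/w14.png

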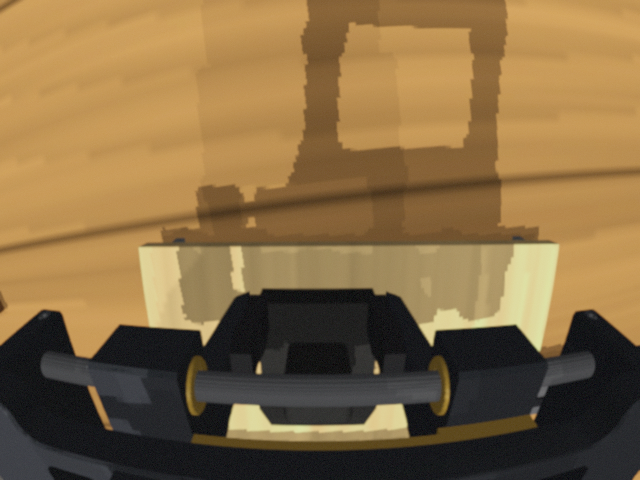

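carry_out --rows '[{"hand": 0.0,"dp": [0,-0.003,0],"roll": 0}]'

```text
time_s: 9.47
tcp_pos: [0.4674, -0.001, 0.069]
tcp_rot: [3.124, -0.005, 1.445]
ft_force: [-0.2, -0.2, -0.7]
grip_width: 0.0403
```

```bash
python3 - <<'E'
from h import *
for i in range(12):
    f=grab_frame("wrist"); s=readout.state()
print(s["tcp_pos"],s["grip_width"],s["ft_force"])
tilt();  print(w2r(s["tcp_pos"]))
cv2.imwrite("pics/w15.png",f["frame"][:,:,::-1])
E
```

```text
[ 0.46587984 -0.00088553  0.06827332] -6.241459765454857e-05 [0.68383092 0.61212228 0.21285431]
down in tool [-0.0051 -0.0155  0.9999]
[-0.11174791 -0.02316382]
```

View pics/w15.png

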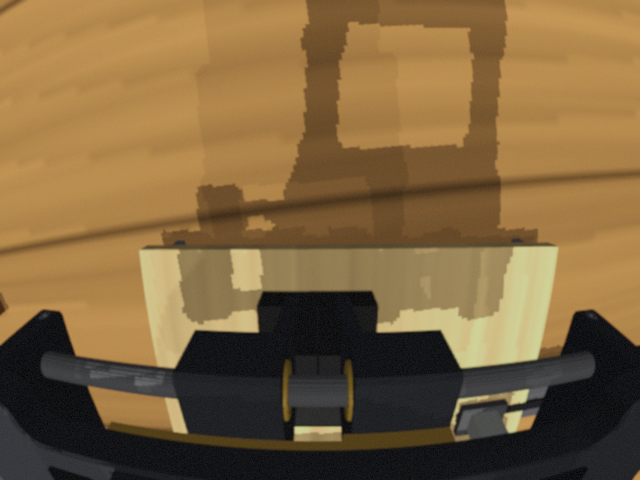

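carry_out --rows '[{"hand": 0.0,"dp": [0,0.01,-0.001],"roll": 0},{"hand": 0.0,"dp": [0,0.01,-0.001],"roll": 0},{"hand": 0.0,"dp": [0,0.008,-0.001],"roll": 0}]'

```text
time_s: 10.32
tcp_pos: [0.4912, -0.0042, 0.0707]
tcp_rot: [3.134, -0.005, 1.446]
ft_force: [-4.2, 1.0, 3.6]
grip_width: 0.0005
```

```bash
python3 - <<'E'
from h import *
for i in range(4):
    f=grab_frame("wrist"); s=readout.state(); print(s["tcp_pos"],w2r(s["tcp_pos"]),s["ft_force"])
tilt(); delta(r2w(-.08,-.023),.074,YAW+np.pi/2)
cv2.imwrite("pics/w16.png",f["frame"][:,:,::-1])
E
```

```text
[ 0.4936942  -0.0044552   0.07131324] [-0.08370618 -0.02336968] [-0.67673555 -0.06410945 -0.12166822]
[ 0.49348658 -0.00442153  0.07121907] [-0.08391634 -0.02336117] [ 0.36108359  0.22607722 -0.06012633]
[ 0.49308471 -0.00437152  0.07109247] [-0.0843213  -0.02335975] [ 0.25218043 -0.14657593  0.08389643]
[ 0.49260815 -0.0043115   0.07097431] [-0.08480162 -0.02335736] [ 0.31666504 -0.08960613  0.40527506]
down in tool [-0.0049 -0.0121  0.9999]
dp [ 0.0004  0.0048 -0.003 ] roll deg -0.28
```

View pics/w16.png

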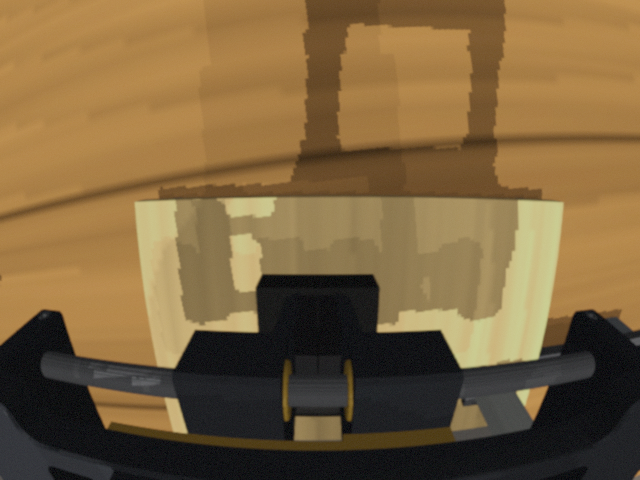

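carry_out --rows '[{"hand": 0.0,"dp": [0,0.009,-0.001],"roll": 0},{"hand": 0.0,"dp": [0,0.009,-0.001],"roll": 0}]'

```text
time_s: 10.68
tcp_pos: [0.5072, -0.0063, 0.0722]
tcp_rot: [3.137, -0.005, 1.446]
ft_force: [-5.6, -0.0, 4.4]
grip_width: 0.0002
```

```bash
python3 - <<'E'
from h import *
for i in range(3):
    f=grab_frame("scene"); s=readout.state(); print(s["tcp_pos"],w2r(s["tcp_pos"]),s["ft_force"])
tilt()
crop(f,"s17",220,130,190,220,3)
f=grab_frame("wrist");cv2.imwrite("pics/w17.png",f["frame"][:,:,::-1])
E
```

```text
[ 0.50940824 -0.00648842  0.07261963] [-0.0678617  -0.02350236] [0.98848797 0.39074348 0.3922317 ]
[ 0.50935862 -0.0064901   0.07252233] [-0.06791075 -0.02350999] [-1.13886358  0.05367361  0.44278924]
[ 0.50911821 -0.00644985  0.07240323] [-0.06815426 -0.02349888] [-0.24280534  0.63021655  0.10977287]
down in tool [-0.0048 -0.0089  0.9999]
```

View pics/s17.png

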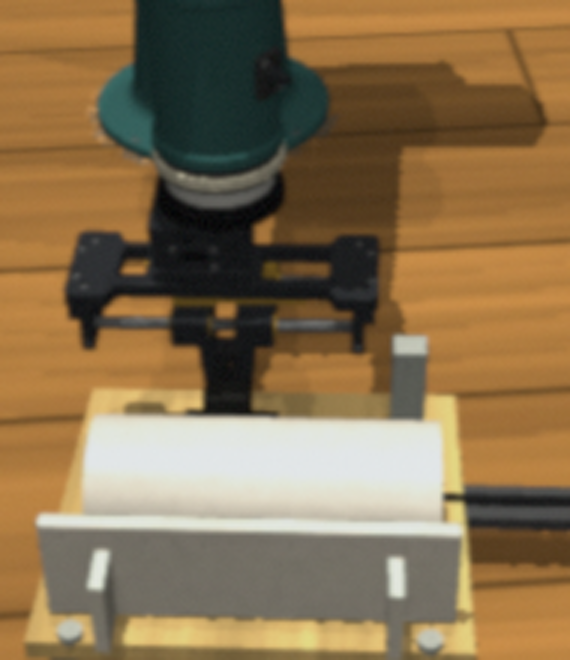

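View pics/w17.png

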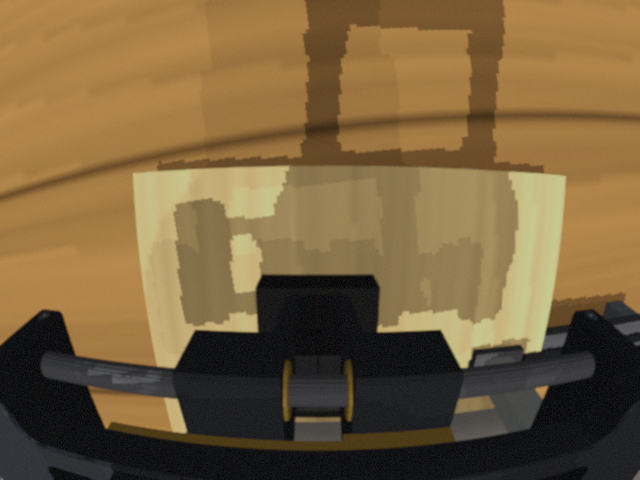

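carry_out --rows '[{"hand": 0.0,"dp": [0,0.006,-0.001],"roll": 0}]'

```text
time_s: 10.97
tcp_pos: [0.5131, -0.007, 0.0728]
tcp_rot: [3.136, -0.005, 1.446]
ft_force: [-3.8, 0.1, -0.3]
grip_width: 0.0005
```

```bash
cat > pr.py <<'E'
from h import *
import sys
n=sys.argv[1]
for i in range(3):
    f=grab_frame("scene"); s=readout.state(); p=w2r(s["tcp_pos"]); F=s["ft_force"]; print(round(s["time_s"],2),np.round(p,4),round(s["tcp_pos"][2],4),"Fx_rest",round(F[:2]@ex,1),"F",np.round(F,1))
if len(sys.argv)>2:
    crop(f,"s"+n,220,150,190,200,3)
    f=grab_frame("top"); crop(f,"t"+n,240,130,160,120,4)
E
python3 pr.py 18 1
```

```text
11.02 [-0.0618 -0.0236] 0.0734 Fx_rest 0.4 F [ 0.4  0.1 -1.6]
11.07 [-0.0618 -0.0236] 0.0735 Fx_rest -0.5 F [-0.4  0.8 -1. ]
11.12 [-0.0619 -0.0236] 0.0735 Fx_rest -0.4 F [-0.5 -0.6 -0.4]
```

View pics/t18.png

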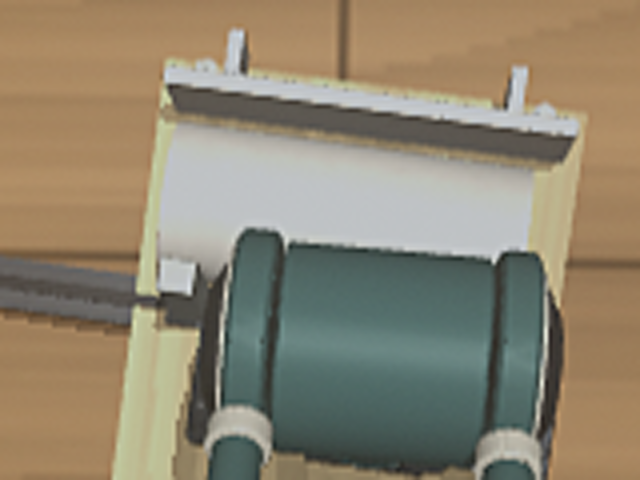

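carry_out --rows '[{"hand": 0.0,"dp": [0,0.006,-0.001],"roll": 0}]'

```text
time_s: 11.25
tcp_pos: [0.5187, -0.0078, 0.0739]
tcp_rot: [3.137, -0.004, 1.446]
ft_force: [-9.6, 1.3, 3.2]
grip_width: 0.0006
```

```bash
python3 pr.py 19 1
```

```text
11.3 [-0.0566 -0.0237] 0.0743 Fx_rest -1.4 F [-1.4  0.4 -0.6]
11.35 [-0.056  -0.0236] 0.0744 Fx_rest -2.0 F [-2.  -0.  -0.7]
11.4 [-0.056  -0.0236] 0.0744 Fx_rest -2.5 F [-2.4  0.9  0.1]
```

View pics/t19.png

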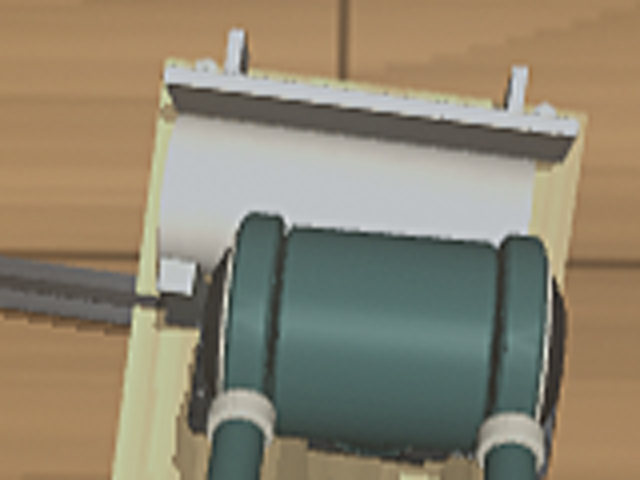

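View pics/s19.png

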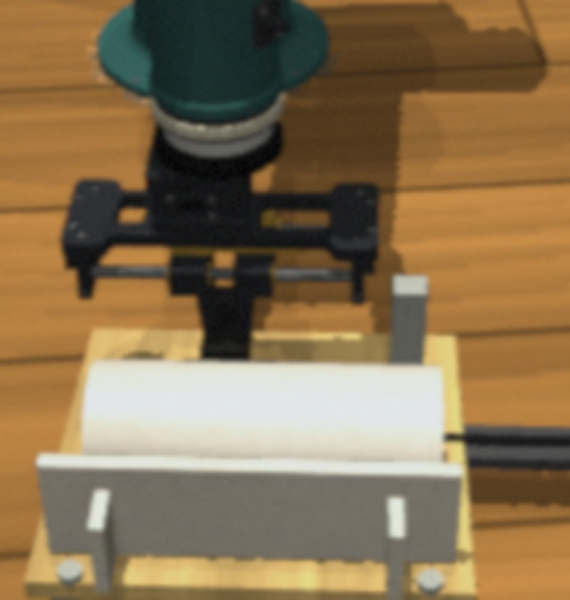

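carry_out --rows '[{"hand": 0.0,"dp": [0,0.004,-0.0005],"roll": 0}]'

```text
time_s: 11.53
tcp_pos: [0.5226, -0.0083, 0.0744]
tcp_rot: [3.137, -0.004, 1.446]
ft_force: [-11.9, 1.6, 8.0]
grip_width: 0.0004
```

```bash
python3 pr.py 20 1
```

```text
11.58 [-0.0534 -0.0237] 0.0747 Fx_rest -4.1 F [-4.1  0.7  0.9]
11.63 [-0.053  -0.0237] 0.0747 Fx_rest -4.4 F [-4.4  0.4  0.9]
11.68 [-0.053  -0.0237] 0.0746 Fx_rest -5.6 F [-5.6  0.6  0.8]
```

View pics/t20.png

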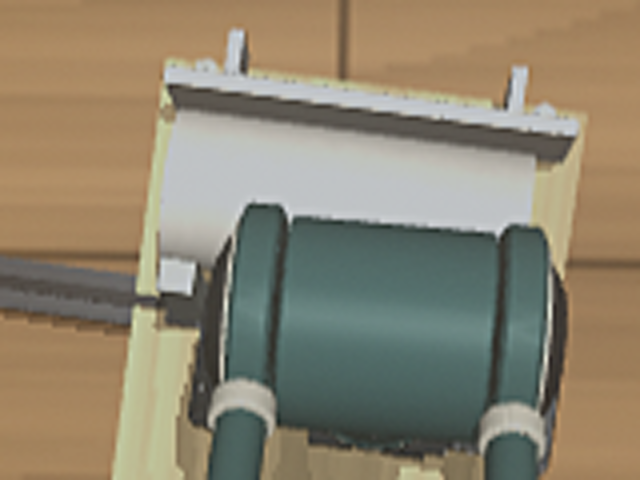

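carry_out --rows '[{"hand": 0.0,"dp": [0,0.004,-0.0005],"roll": 0}]'

```text
time_s: 11.82
tcp_pos: [0.5252, -0.0086, 0.0747]
tcp_rot: [3.14, -0.004, 1.446]
ft_force: [-12.5, 0.8, 8.0]
grip_width: 0.0005
```

```bash
python3 pr.py 21 1
```

```text
11.87 [-0.0508 -0.0237] 0.075 Fx_rest -5.3 F [-5.2  1.4  1.6]
11.92 [-0.0502 -0.0237] 0.075 Fx_rest -5.7 F [-5.7  0.6  2.4]
11.97 [-0.0501 -0.0237] 0.075 Fx_rest -6.2 F [-6.2  1.   2.5]
```

View pics/t21.png

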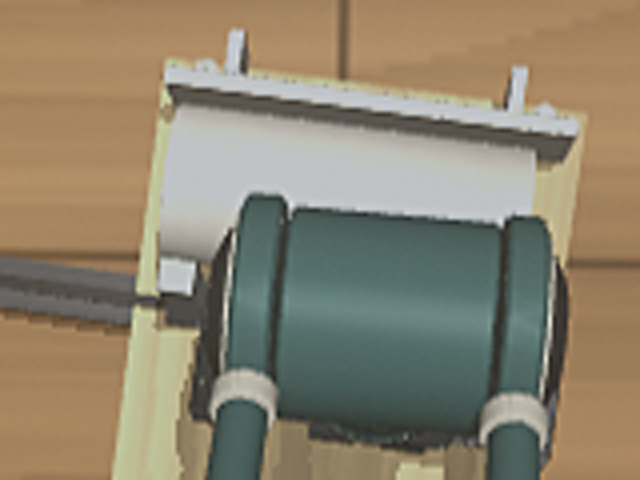

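View pics/s21.png

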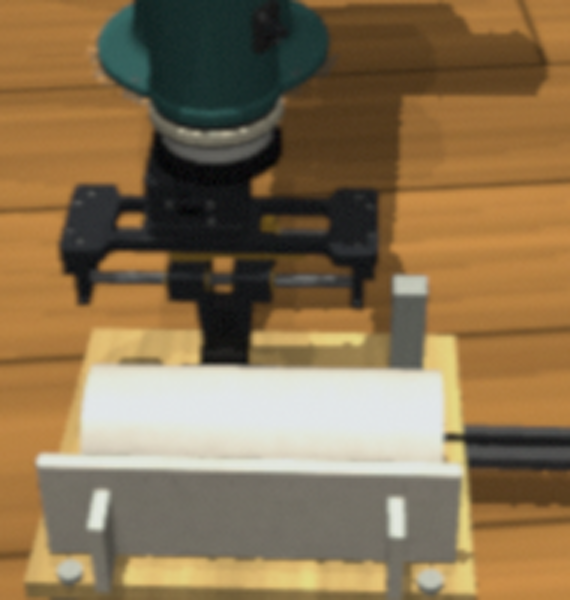

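carry_out --rows '[{"hand": 0.0,"dp": [0,0.0035,-0.0005],"roll": 0}]'

```text
time_s: 12.1
tcp_pos: [0.5279, -0.009, 0.0751]
tcp_rot: [-3.141, -0.004, 1.446]
ft_force: [-10.9, 1.5, 6.4]
grip_width: 0.0007
```

```bash
python3 pr.py 22
```

```text
12.15 [-0.0483 -0.0237] 0.0753 Fx_rest -4.8 F [-4.8  0.1  3.2]
12.2 [-0.0478 -0.0237] 0.0753 Fx_rest -5.7 F [-5.7  0.1  1.4]
12.25 [-0.0478 -0.0237] 0.0753 Fx_rest -6.5 F [-6.5  1.   3.8]
```

carry_out --rows '[{"hand": 0.0,"dp": [0,0.003,-0.0003],"roll": 0}]'

```text
time_s: 12.33
tcp_pos: [0.5298, -0.0092, 0.0753]
tcp_rot: [-3.139, -0.004, 1.446]
ft_force: [-11.5, 1.3, 7.2]
grip_width: 0.0007
```

```bash
python3 pr.py 23 1
```

```text
12.38 [-0.0472 -0.0237] 0.0754 Fx_rest -11.3 F [-11.3   0.5   5.6]
12.43 [-0.0472 -0.0237] 0.0753 Fx_rest -9.4 F [-9.3  1.4  7. ]
12.48 [-0.0472 -0.0237] 0.0754 Fx_rest -9.2 F [-9.2  0.6  5.6]
```

View pics/t23.png

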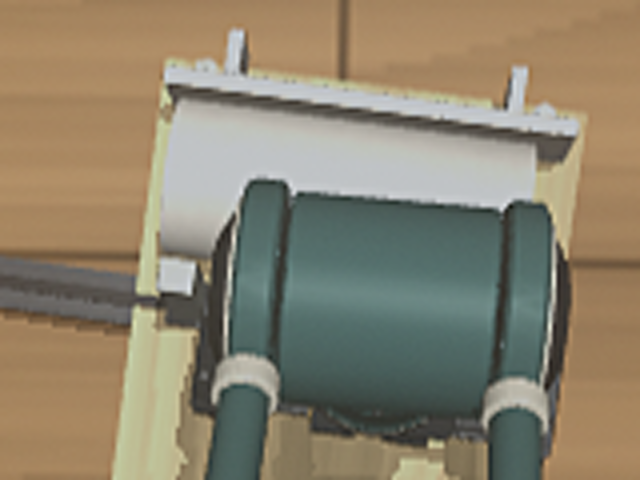

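carry_out --rows '[{"hand": 0.0,"dp": [0,0.004,-0.0003],"roll": 0}]'

```text
time_s: 12.62
tcp_pos: [0.5298, -0.0092, 0.0753]
tcp_rot: [-3.13, -0.004, 1.446]
ft_force: [-17.9, 2.2, 14.0]
grip_width: 0.0001
```

```bash
python3 pr.py 24
```

```text
12.67 [-0.0473 -0.0237] 0.0754 Fx_rest -15.1 F [-15.    1.4  11.2]
12.72 [-0.0473 -0.0237] 0.0754 Fx_rest -14.5 F [-14.4   2.4  11.2]
12.77 [-0.0473 -0.0237] 0.0754 Fx_rest -14.1 F [-14.1   0.3  11.2]
```

carry_out --rows '[{"hand": 0.0,"dp": [0,0.005,-0.002],"roll": 0}]'

```text
time_s: 12.85
tcp_pos: [0.53, -0.0092, 0.0762]
tcp_rot: [-3.12, -0.004, 1.446]
ft_force: [-13.9, 1.4, 5.2]
grip_width: 0.0006
```

```bash
python3 pr.py 25
```

```text
12.9 [-0.047  -0.0237] 0.0764 Fx_rest -15.0 F [-14.8   2.5   5.5]
12.95 [-0.0472 -0.0237] 0.0761 Fx_rest -14.9 F [-14.8   1.5   5.5]
13.0 [-0.0473 -0.0237] 0.0759 Fx_rest -13.2 F [-13.1   2.    4.7]
```

carry_out --rows '[{"hand": 0.0,"dp": [0,0.007,-0.001],"roll": 0}]'

```text
time_s: 13.08
tcp_pos: [0.5296, -0.0091, 0.0755]
tcp_rot: [-3.104, -0.004, 1.447]
ft_force: [-28.0, 4.6, 21.6]
grip_width: 0.0005
```

```bash
python3 pr.py 26
```

```text
13.13 [-0.0476 -0.0237] 0.0756 Fx_rest -22.0 F [-21.9   2.8  14.7]
13.18 [-0.0476 -0.0237] 0.0756 Fx_rest -22.1 F [-22.    2.5  14.9]
13.23 [-0.0476 -0.0237] 0.0756 Fx_rest -21.4 F [-21.1   3.2  14.5]
```

```bash
python3 pr.py 27 1; python3 pr.py 27 1
```

```text
13.28 [-0.0476 -0.0236] 0.0756 Fx_rest -21.9 F [-21.8   2.6  14.3]
13.33 [-0.0476 -0.0237] 0.0756 Fx_rest -21.1 F [-20.9   2.6  14.1]
13.38 [-0.0476 -0.0237] 0.0756 Fx_rest -22.1 F [-22.    2.4  14. ]
13.48 [-0.0476 -0.0237] 0.0756 Fx_rest -20.8 F [-20.6   2.5  14.9]
13.53 [-0.0476 -0.0237] 0.0756 Fx_rest -21.3 F [-21.    3.1  13.1]
13.58 [-0.0476 -0.0237] 0.0756 Fx_rest -22.2 F [-22.1   2.6  14.5]
```

View pics/s27.png

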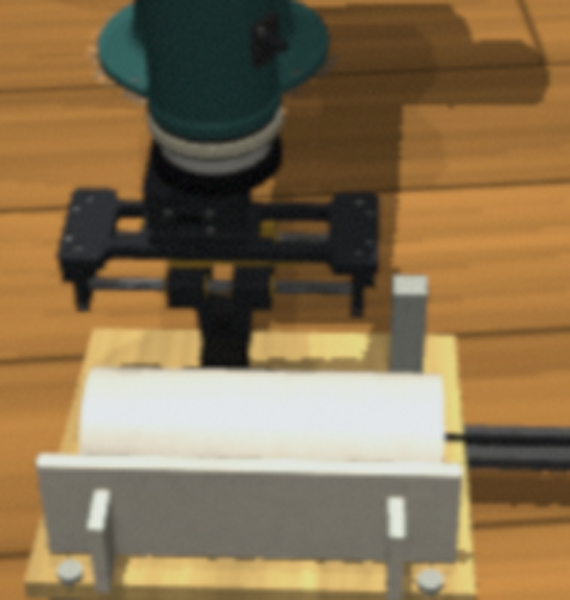

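carry_out --rows '[{"hand": 0.0,"dp": [0,0.008,-0.0025],"roll": 0}]'

```text
time_s: 13.72
tcp_pos: [0.5293, -0.009, 0.0762]
tcp_rot: [-3.087, -0.003, 1.447]
ft_force: [-21.7, 3.2, 8.2]
grip_width: 0.0007
```

```bash
python3 pr.py 28; python3 pr.py 28;python3 -c "
from h import *
tilt()"
```

```text
13.77 [-0.0478 -0.0237] 0.0762 Fx_rest -22.8 F [-22.5   3.2  10. ]
13.82 [-0.048  -0.0237] 0.0759 Fx_rest -22.7 F [-22.5   2.6  12. ]
13.87 [-0.0479 -0.0237] 0.0759 Fx_rest -22.8 F [-22.6   3.6  12.1]
13.92 [-0.048  -0.0237] 0.0759 Fx_rest -22.4 F [-22.3   2.3  11.6]
13.97 [-0.0479 -0.0237] 0.0759 Fx_rest -22.5 F [-22.3   3.1  11.8]
14.02 [-0.048  -0.0237] 0.0759 Fx_rest -20.3 F [-20.2   2.2  11.7]
down in tool [-0.0031  0.056   0.9984]
```

carry_out --rows '[{"hand": 0.0,"dp": [0,-0.012,0],"roll": 0},{"hand": 0.0,"dp": [0,-0.02,0],"roll": 0}]'

```text
time_s: 14.18
tcp_pos: [0.4986, -0.0051, 0.0778]
tcp_rot: [-3.087, -0.003, 1.447]
ft_force: [-0.2, -0.6, 0.2]
grip_width: 0.0004
```

```bash
python3 pr.py 29 1;python3 -c "
from h import *
tilt()
f=grab_frame('wrist');cv2.imwrite('pics/w29.png',f['frame'][:,:,::-1])"
```

```text
14.23 [-0.0832 -0.0234] 0.0772 Fx_rest -3.8 F [-3.8  0.3 -0.7]
14.28 [-0.0813 -0.0234] 0.0775 Fx_rest 0.5 F [ 0.4 -0.1 -0.4]
14.33 [-0.0794 -0.0234] 0.078 Fx_rest 0.2 F [ 0.2 -0.   0.2]
down in tool [-0.0033  0.053   0.9986]
```

View pics/t29.png

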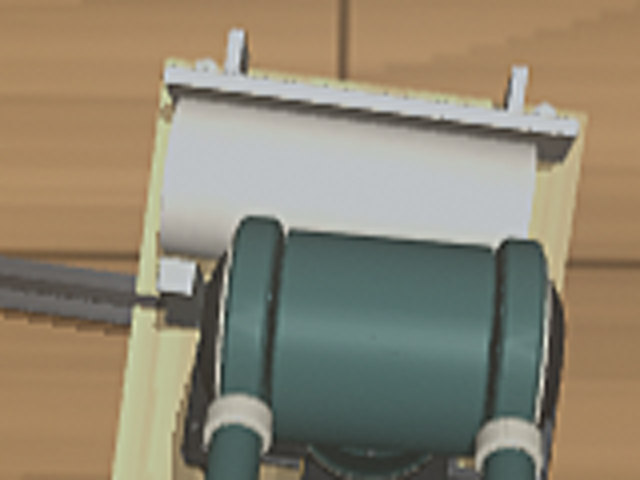

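View pics/w29.png

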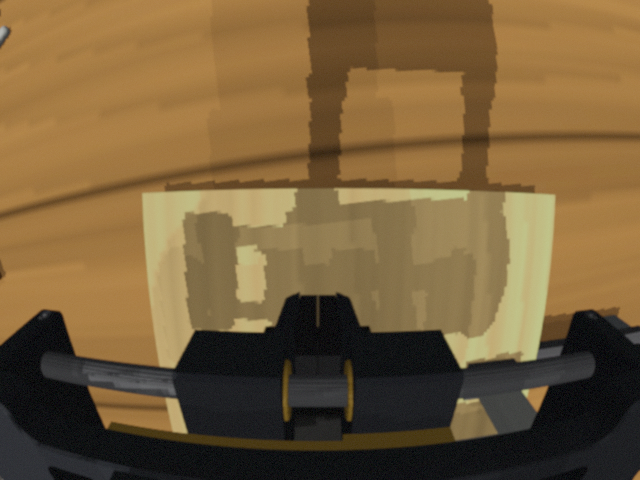

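carry_out --rows '[{"hand": 0.0,"dp": [0,0,-0.035],"roll": 0},{"hand": 0.0,"dp": [0,0,-0.04],"roll": 0},{"hand": 0.0,"dp": [0,0,-0.04],"roll": 0},{"hand": 0.0,"dp": [0,0,-0.03],"roll": 0}]'

```text
time_s: 14.77
tcp_pos: [0.5063, -0.007, 0.2207]
tcp_rot: [-3.077, -0.003, 1.446]
ft_force: [0.3, -1.2, -0.1]
grip_width: 0.0004
```

```bash
python3 pr.py 30 1;python3 -c "
from h import *
tilt(); delta(r2w(-.014,.03),.2,YAW+np.pi/2)
f=grab_frame('wrist');cv2.imwrite('pics/w30.png',f['frame'][:,:,::-1])"
```

```text
14.82 [-0.0668 -0.0242] 0.2273 Fx_rest 1.4 F [ 1.4 -0.1  3.6]
14.87 [-0.0671 -0.0242] 0.2248 Fx_rest -0.0 F [-0.  -0.   0.3]
14.92 [-0.0691 -0.0243] 0.2215 Fx_rest 0.3 F [ 0.3  0.1 -0.4]
down in tool [-0.0026  0.0644  0.9979]
dp [0.0545 0.058  0.0154] roll deg -0.24
```

View pics/s30.png

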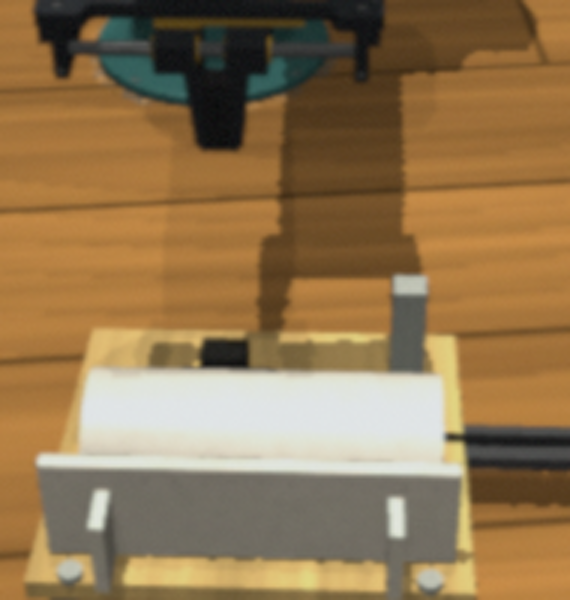

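View pics/w30.png

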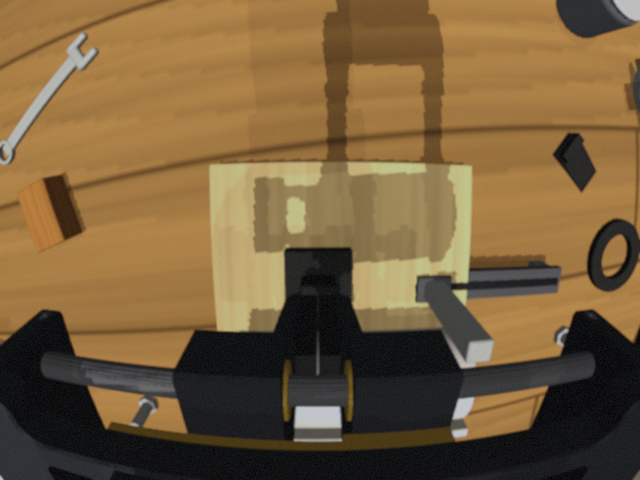

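carry_out --rows '[{"hand": 0.0,"dp": [0.027,0.028,0],"roll": 0},{"hand": 0.0,"dp": [0.027,0.028,0.003],"roll": 0}]'

```text
time_s: 15.18
tcp_pos: [0.5622, 0.0372, 0.2071]
tcp_rot: [-3.067, 0.001, 1.441]
ft_force: [0.3, -1.1, 0.5]
grip_width: -0.0
```

```bash
python3 pr.py 31 1;python3 -c "
from h import *
tilt(); delta(r2w(-.013,.03),.142,YAW+np.pi/2)"
```

```text
15.23 [-0.0172  0.0305] 0.2043 Fx_rest 5.3 F [ 5.6  1.7 -0.6]
15.28 [-0.0197  0.0286] 0.2042 Fx_rest -0.4 F [-0.4  0.1  0.8]
15.33 [-0.0211  0.0273] 0.2046 Fx_rest 0.0 F [0.1 0.4 0.2]
down in tool [0.0016 0.0795 0.9968]
dp [0.0037 0.0138 0.0624] roll deg -0.32
```

View pics/s31.png

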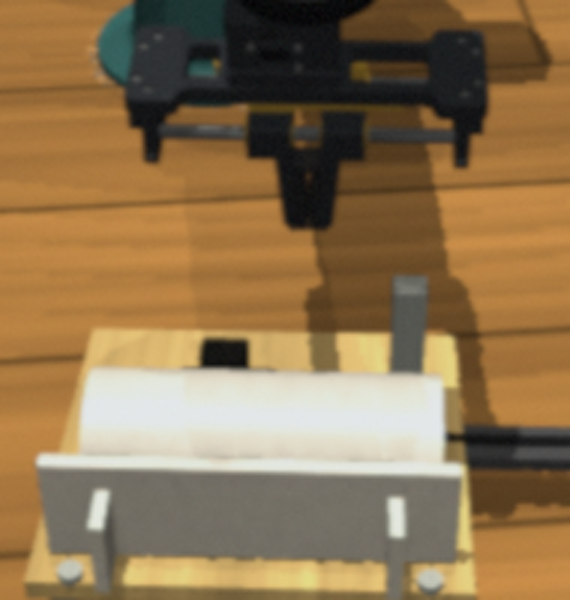

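carry_out --rows '[{"hand": 0.0,"dp": [0.003,0.012,0.032],"roll": 0},{"hand": 0.0,"dp": [0,0,0.027],"roll": 0}]'

```text
time_s: 15.55
tcp_pos: [0.5722, 0.0388, 0.1493]
tcp_rot: [-3.072, 0.001, 1.445]
ft_force: [-0.7, 0.5, -0.0]
grip_width: 0.0005
```

```bash
python3 pr.py 32 1;python3 -c "
from h import *
tilt(); delta(r2w(-.013,.03),.142,YAW+np.pi/2)"
```

```text
15.6 [-0.0152  0.0282] 0.1441 Fx_rest -1.9 F [-2.  -0.7 -2.6]
15.65 [-0.0157  0.0281] 0.1458 Fx_rest -0.6 F [-0.6  0.2 -1.1]
15.7 [-0.0143  0.0283] 0.1483 Fx_rest -0.7 F [-0.6  0.6  0.2]
down in tool [0.0013 0.0728 0.9973]
dp [0.0014 0.0002 0.0083] roll deg -0.34
```

View pics/s32.png

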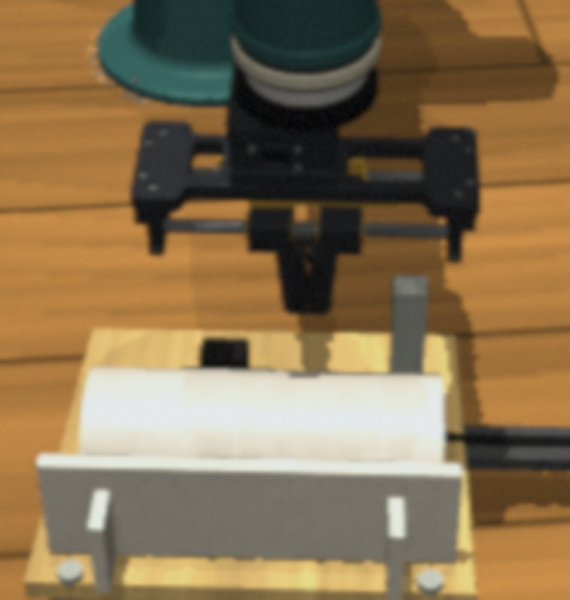

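carry_out --rows '[{"hand": 0.0,"dp": [0.02,0.001,0.007],"roll": 0},{"hand": 0.0,"dp": [0.015,0,0],"roll": 0}]'

```text
time_s: 15.92
tcp_pos: [0.5764, 0.0708, 0.1467]
tcp_rot: [-3.073, 0.002, 1.44]
ft_force: [-0.4, 0.4, -0.5]
grip_width: 0.0007
```

```bash
python3 pr.py 33 1;python3 -c "
from h import *
tilt(); delta(r2w(-.013,.133),.142,YAW+np.pi/2)"
```

```text
15.97 [-0.0096  0.0636] 0.1481 Fx_rest 0.1 F [0.2 1.  0.2]
16.02 [-0.0093  0.0627] 0.1484 Fx_rest -0.2 F [-0.1  0.2 -0. ]
16.07 [-0.0093  0.062 ] 0.1482 Fx_rest 0.2 F [ 0.1 -1.1  0.2]
down in tool [0.002  0.066  0.9978]
dp [ 0.0714 -0.0037  0.006 ] roll deg -0.41
```

View pics/s33.png

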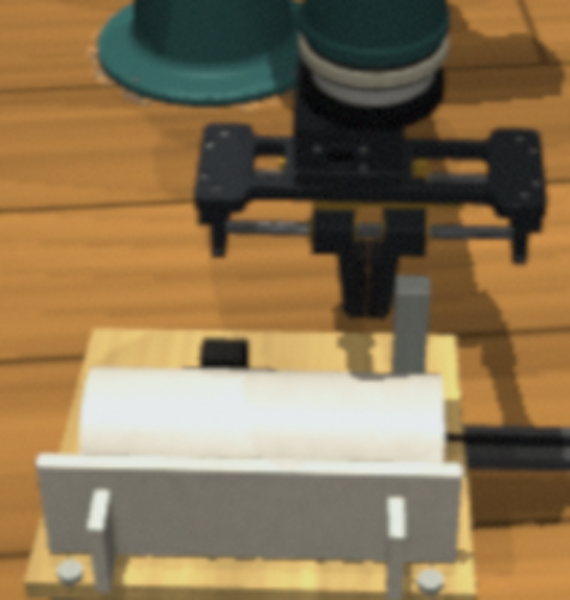

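carry_out --rows '[{"hand": 0.0,"dp": [0.018,-0.002,0.003],"roll": 0},{"hand": 0.0,"dp": [0.018,-0.001,0.001],"roll": 0},{"hand": 0.0,"dp": [0.018,0,0.001],"roll": 0}]'

```text
time_s: 16.37
tcp_pos: [0.5829, 0.1189, 0.1469]
tcp_rot: [-3.082, 0.009, 1.441]
ft_force: [-2.9, -3.2, 2.9]
grip_width: 0.0006
```

```bash
python3 pr.py 34 1;python3 -c "
from h import *
tilt(); delta(r2w(-.013,.134),.142,YAW+np.pi/2)"
```

```text
16.42 [-0.0098  0.1133] 0.1469 Fx_rest -0.2 F [ 0.   1.9 -0.2]
16.47 [-0.0096  0.1123] 0.1468 Fx_rest 0.1 F [ 0.  -0.6  0.1]
16.52 [-0.0097  0.1115] 0.1466 Fx_rest 1.2 F [ 1.1 -0.7 -0.5]
down in tool [0.0066 0.0595 0.9982]
dp [ 0.023  -0.0032  0.0045] roll deg -0.48
```

View pics/s34.png

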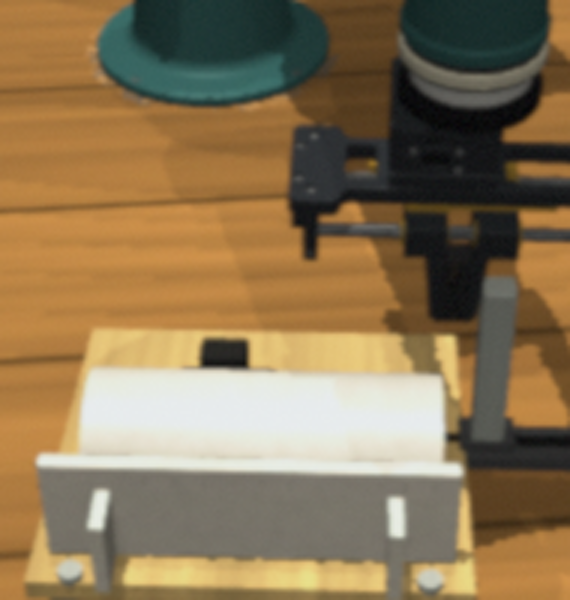

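carry_out --rows '[{"hand": 0.0,"dp": [0.013,-0.002,0.001],"roll": 0},{"hand": 0.0,"dp": [0.009,0,0],"roll": 0}]'

```text
time_s: 16.73
tcp_pos: [0.5845, 0.1391, 0.146]
tcp_rot: [-3.084, 0.009, 1.439]
ft_force: [-1.7, -2.7, -0.5]
grip_width: 0.0003
```

```bash
python3 pr.py 35 1;python3 -c "
from h import *
f=grab_frame('top'); 
tilt(); delta(r2w(-.013,.134),.142,YAW+np.pi/2); cv2.imwrite('pics/t35f.png',f['frame'][:,:,::-1])"
```

```text
16.78 [-0.0108  0.1315] 0.146 Fx_rest -0.2 F [-0.4 -1.5  0.6]
16.83 [-0.0108  0.1312] 0.1459 Fx_rest 0.0 F [-0.  -0.4  0.7]
16.88 [-0.0107  0.1311] 0.1459 Fx_rest -0.4 F [-0.4 -0.1  0. ]
down in tool [0.0083 0.0579 0.9983]
dp [ 0.0033 -0.0021  0.004 ] roll deg -0.56
```

View pics/s35.png

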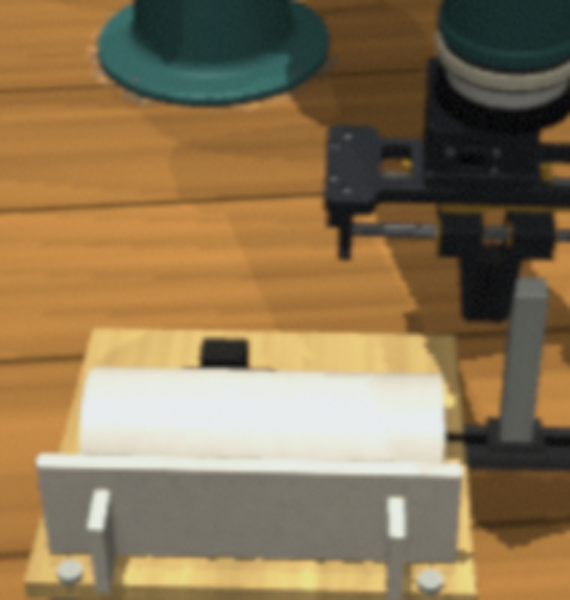

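carry_out --rows '[{"hand": 0.0,"dp": [0.007,-0.001,0],"roll": 0}]'

```text
time_s: 17.07
tcp_pos: [0.5847, 0.1421, 0.1459]
tcp_rot: [-3.085, 0.017, 1.442]
ft_force: [-0.2, -35.2, 6.3]
grip_width: 0.0003
```

```bash
python3 pr.py 36 1;python3 -c "
from h import *
f=grab_frame('scene')
for p in ((410,284),(528,281)): print(w2r(onz(f,220+p[0]/3-.3,150+p[1]/3-.3,.1666)))"
```

```text
17.12 [-0.0108  0.1326] 0.1459 Fx_rest 2.7 F [  0.6 -17.7   3.3]
17.17 [-0.0109  0.1326] 0.1459 Fx_rest 2.3 F [  0.2 -17.4   2.3]
17.22 [-0.0108  0.1326] 0.1459 Fx_rest 2.4 F [  0.3 -17.5   2.4]
[-0.00823749  0.08833951]
[-0.01305778  0.15645416]
```

View pics/s36.png

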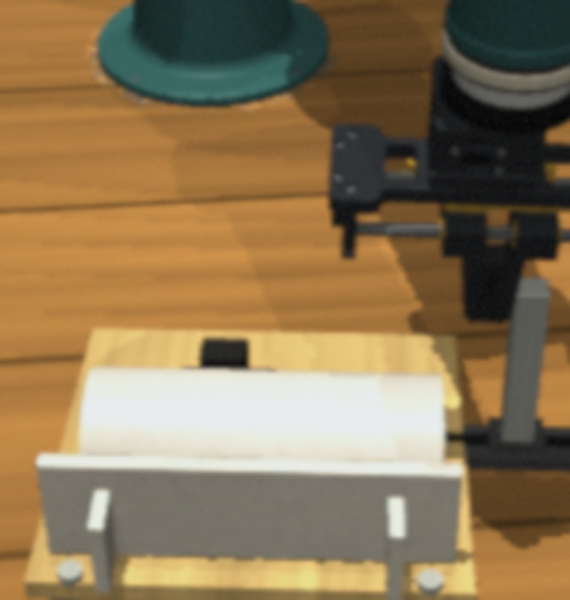

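The stop has reached its hard end (it moved 68–70 mm and the force jumped). I back off, lift clear and check.

carry_out --rows '[{"hand": 0.0,"dp": [-0.015,-0.002,0],"roll": 0},{"hand": 0.0,"dp": [0,-0.005,-0.035],"roll": 0},{"hand": 0.0,"dp": [0,-0.03,-0.025],"roll": 0},{"hand": 0.0,"dp": [0,-0.035,-0.02],"roll": 0},{"hand": 0.0,"dp": [0,-0.04,-0.01],"roll": 0},{"hand": 0.0,"dp": [0,-0.04,0],"roll": 0},{"hand": 0.0,"dp": [0,-0.02,0],"roll": 0}]'

```text
time_s: 17.9
tcp_pos: [0.416, 0.1478, 0.2484]
tcp_rot: [-3.082, 0.018, 1.432]
ft_force: [0.4, -0.1, 0.2]
grip_width: 0.0005
```

```bash
python3 pr.py 37 1;python3 -c "
from h import *
f=grab_frame('top'); cv2.imwrite('pics/t37f.png',f['frame'][:,:,::-1])"
```

```text
17.95 [-0.1811  0.1186] 0.2487 Fx_rest -3.2 F [-3.1  0.7 -0.1]
18.0 [-0.1785  0.1187] 0.2484 Fx_rest -0.2 F [-0.2 -0.1  0.4]
18.05 [-0.1769  0.1187] 0.2481 Fx_rest -0.4 F [-0.4  0.3  0.9]
```

View pics/t37f.png

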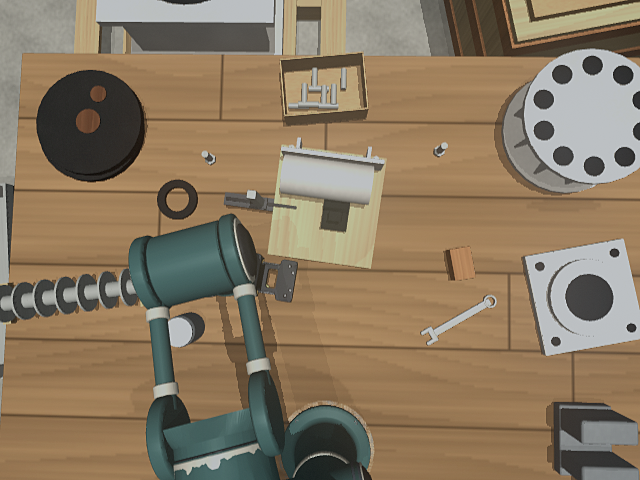

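View pics/t37.png

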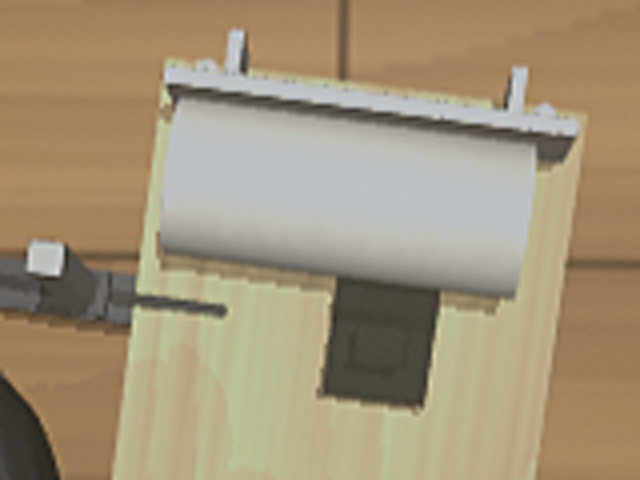

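```bash
python3 - <<'E'
from h import *
f=grab_frame("top"); T=lambda u,v:(240+u/4-.375,130+v/4-.375)
for p,z in (((164,249),.095),((512,298),.095),((379,346),.102),((48,258),.1666),((165,82),.133),((577,135),.133)): print(p,np.round(w2r(onz(f,*T(*p),z)),4))
E
```

```text
(164, 249) [0.013  0.1053]
(512, 298) [ 0.0118 -0.0935]
(379, 346) [-0.0261 -0.023 ]
(48, 258) [-0.0111  0.1558]
(165, 82) [0.0985 0.1129]
(577, 135) [ 0.0992 -0.1142]
```

```bash
python3 -c "
from plant import job
print(job.finish_job())"
```

```text
the job is handed in; nothing more can be done
None
```

The chock now holds the pipe against the back fence on its own, with the stop fully open. I handed the job in at about 18 s of the 72 s allowed; no verdict was reported.

**What I did**
- I carried the chock onto the low side of the deck, let it settle flat and opened the fingers. I then pushed it from behind its grip with the fingers shut.
- Moving the pipe took about 11–12 N. At the fence I held about 22 N for roughly a second, then backed off.
- With the shut fingers I slid the stop open to its hard end and lifted the arm clear.

**Last checks, from the top camera**

| Item | Measured | Expected |
|---|---|---|
| Stop travel | about 70 mm | 70 mm |
| Pipe axis from the rest's origin, along its x | about 0.056 m | about 0.055 m at the fence |
| Pipe angle to the fence | under about 1° | under 3° |
| Chock grip point to pipe axis | about 80 mm, by two camera estimates | 79 mm when touching |

No bystander looked moved in the top view. The slim wedge was hidden by the arm, but the arm only passed high above that area.

**Less certain**
- **Fence force:** it cannot be measured directly. I estimate 7–11 N, the push less the drag. The wrist force touched 28 N for an instant while pressing, which by the same estimate put under 20 N on the fence.
- **Downward push:** the fingers also pressed down on the chock with about 12–14 N. That makes the fence force a little lower than the push alone suggests.
- **Off-centre chock:** it sits about 29 mm off the pipe's middle, so that the gripper cleared the stop. The pipe still moved up square.

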